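# Lay out the pull-out medicine tray

### The arm

A 6-joint arm with a two-finger parallel gripper is mounted at the origin on the work surface. World frame = base frame: x ahead of the robot, y to its left, z up, the work surface at z = 0. Lengths are in m, angles in rad, forces in N, time in s.
With the tool pointing down it reaches from about 0.25 to 0.775 m from the base axis. Payload 4 kg.
Tool frame: the origin (TCP) lies between the finger pads; the fingertips stand 14 mm ahead of it and the grasp point (between the pads) lies 5 mm behind it (robot.tips_ahead is the distance from the TCP to the fingertips, in m); z points along the fingers, y is the direction in which the jaws open and shut (so a half turn about z gives the same grasp; the last joint's range is limited). The gripper opens to 94 mm and grips with 3 to 60 N. Pads are 16 mm wide; open, the fingers measure 119 mm over their backs; the gripper's body (75 mm by 177 mm) begins 78 mm behind the grasp point.
Start: joints at [-1.259, 0.087, 1.371, -0, 1.684, -0.103], TCP at [0.222, -0.503, 0.184] pointing down, gripper open.
Joint ranges: [-3.1, 3.1], [-0.76, 2.03], [0.27, 2.55], [-1.08, 4.22], [0.17, 2.65], [-2.57, 2.57]. Speed limits (rad/s): [2.79, 2.79, 3.14, 3.14, 3.14, 3.14].

### API

Orientations are given as [roll, pitch, yaw] about the fixed x, y, z axes, in that order (R = Rz(yaw) Ry(pitch) Rx(roll)).
In Python, from bench import robot, optics, job gives the robot as it stands.
- The arm moves only by the tool apply_moves, never from a script. Its argument "moves" is a list of rows, each a list of 3 entries, a list of its own where there are three numbers: the shift along the tool's x, y, z in cm, then the turn, a rotation vector about the tool's x, y, z in rad, then the opening, from 0 (shut) to 1 (fully open). In form: [[[tx, ty, tz], [rx, ry, rz], grip], ...]. A call has exactly 10 rows; each row is the pose to reach, as a shift and turn from the pose commanded when the call began, along the tool's axes at that moment; what a row does not reach only later rows make up. A row lasts 1/12 s, in which the tool goes at most 41.7 mm and 7.16 degrees, less where a joint would pass 70% of its speed; a pose out of reach is approached as far as the arm can. A call with a gripper value outside its range is refused whole. The fingers move at their own pace and stop on an object; the grip force is fixed at half the most. Time passes only in rows, so rows that repeat a pose let the fingers close, or fill a call up. It gives the time, the measured TCP pose, the force and the opening at its end, in the units of the state.
- robot.get_obs(): the state, without advancing time (a new reading comes with each control period).
- optics.snapshot(name): name is "scene" or "top" or "wrist"; returns the picture (384x512x3 uint8, red, green, blue); there is no depth.
- optics.get_calibration(name): a dict with "fx", "fy", "cx", "cy" (pixels), "rvec" (rotation vector, rad) and "tvec" (3), from world to camera coordinates, as OpenCV has them. Camera axes: x right, y down, z forward; pixel columns grow to the right and rows downward; lengths in m; the calibration is good to about 2 mm. A picture is of the moment at which its call begins: read the wrist's pose just before it. get_calibration takes no time and is no camera call; for the wrist camera it gives the pose at the moment of the call.
- job.close_job(): hands the job in, once; it reports no verdict.
The state is a dict: "time": time; "joint_positions": joint angles; "qvel": joint speeds; "joint_torque": joint torques, N m; "tool_pos": TCP position; "ee_rot": TCP orientation; "wrist_force": force on the tool from outside, world axes, zero at the start; "wrist_torque": the same for the moment, N m; "width": finger opening in m.
Only numpy, scipy, OpenCV 4.12 (cv2) and the standard library are available. Lean on these libraries where they do the work, as an engineer would, in place of code of your own. Each camera call takes 0.05 s, during which the arm holds its last target.

### The job

Put the things from the counter back on the pulled-out tray: lay each orange pill vial on its side in the rest that fits it (large vial in the wide blue rest, small vial in the narrow green rest), set the ring dish upright midway between the two rests and in line with them, putting the ceramic down gently without dropping it, and lay the nail file flat, centred in front of the dish, midway between the dish and the tray's front rim and parallel to that rim. Leave the hair pick on the tray, the tumbler and the soap dish where they are.

Things in the scene. Friction and masses are not known exactly. Their poses are not given: they have to be found in the camera images.
- large_vial_mid (a point): large closed pill vial lying on its side: orange barrel, blank white label, white ribbed cap; a cylinder 32 mm in diameter over its whole length of 78 mm, about 60 g. It rolls freely on the counter. Point: its centre, 16 mm above the counter at the start. x: along the vial, towards the cap; y and z turn as it rolls
- small_vial_mid (a point): small closed pill vial lying on its side: orange barrel, blank white label, white ribbed cap; a cylinder 24 mm in diameter over its whole length of 60 mm, about 35 g. It rolls freely on the counter. Point: its centre, 12 mm above the counter at the start. x: along the vial, towards the cap; y and z turn as it rolls
- ring_dish_mid (a point): white ceramic ring dish on the counter: round saucer, 80 mm across the rim, 54 mm at the foot, rim 16 mm high; in its middle an upright round ring post 14 mm in diameter, straight to 48 mm and domed to 52 mm above the foot, with a thin gold band low on it (below 12 mm). About 120 g; lifted by the post, above the rim. Point: on the axis, 26 mm above the underside. z: up
- nail_file_mid (a point): folded stainless steel nail file on the counter, a slim flat bar 95 x 14 x 9 mm (length, width, thickness) with two rivets, about 45 g. Point: its centre, 4.5 mm above its underside. x: along its length, z: up
- wide_rest: wide blue rest for the large vial, fixed on the tray. Slab 72 x 46 x 3 mm (x, y, z); four round bumps at x +-27, y +-13 mm, each 14 x 10 mm and 10 mm high above the underside, form a hollow along x; for 20 mm either side of the middle only the slab. A seated large vial lies along x, its centre 21.5 mm above the underside. Origin: centre of the underside, on the tray floor. Axes as the tray's
- narrow_rest: narrow green rest for the small vial, fixed on the tray 200 to 240 mm left or right of the wide one. Slab 58 x 38 x 3 mm; four bumps at x +-21.5, y +-10 mm, each 13 x 10 mm and 10 mm high, form a hollow along x; 15 mm either side of the middle only the slab. A seated small vial lies along x, its centre 18.75 mm above the underside. Origin: centre of the underside. Axes as the tray's
- tray: fixed aluminium tray pulled out from under the white shelf, 270 x 380 mm (x, y); floor 3 mm thick, rim 14 mm above the floor. Origin: centre of the underside, 10 mm above the counter. x: to the back, y: left; inner face of the front rim at x = -132 mm, rests on the line x = -12 mm. Behind x = 110 mm the shelf board, 90 mm above the counter; at its right end a cabinet 220 mm high
- hair_pick: black plastic hair pick lying across the back of the tray, about 166 x 48 x 7 mm, its long axis (own x) along the tray's y. Origin: underside, about mid-length. Leave alone
- tumbler: blue ceramic tumbler on the counter, 68 mm across, 88 mm high. Origin: centre of the underside. Leave alone
- soap_dish: terracotta soap dish with a cream soap bar, 75 x 110 mm, 27 mm high, on the counter. Origin: centre of the underside. Leave alone
There are look-alikes about, which are no part of the job. Of the things that look like the part that bears ring_dish_mid, take the one that is farthest to the robot's left at the start.

How it is judged:
By the outcome, as a careful person would: the job done as asked, in the order asked, and still so for the second after the job is handed in, with the robot touching nothing.
It also fails if it takes over 109 s, if anything falls off the work surface, if the arm or the gripper's body presses on something with over 40 N, if the wrist force passes 120 N, or if a joint passes its speed limit or range.

## Working session

There is one attempt and no reset: what is moved stays moved. The work goes in short steps, Python scripts to look and compute and a tool call to move; the robot and the scene stay as the last step left them, time stands still between calls to the robot, and variables do not carry over. Pictures are saved under pics/ and viewed, and the job is handed in when it is done.

Besides the shell and the picture viewer there is one more tool, called after ">>>" in YAML: its name, and indented under it one key for each argument. apply_moves: Moves the arm, as the interface text tells. Its arguments: {"type":"object","properties":{"moves":{"type":"array"}},"required":["moves"]}

```bash
ls; mkdir -p pics
python3 - <<'E'
from bench import robot, optics, job
import cv2
for n in ("scene","top","wrist"):
    c=optics.get_calibration(n)
    im=optics.snapshot(n); cv2.imwrite(f"pics/{n}0.png",im[:,:,::-1]); print(n,c)
print(robot.get_obs())
E
```

```text
pics
scene {'fx': 351.87430844497993, 'fy': 351.87430844497993, 'cx': 257.8272307366527, 'cy': 191.67405268999315, 'rvec': array([ 1.69333275,  1.54192145, -0.80286702]), 'tvec': array([-0.16923018, -0.22553069,  1.52098092])}
top {'fx': 448.52197108631765, 'fy': 448.52197108631765, 'cx': 255.2207125681953, 'cy': 191.3067479710166, 'rvec': array([ 2.19535992, -2.15318483,  0.07358154]), 'tvec': array([0.10425105, 0.50772754, 1.33221187])}
wrist {'fx': 270.87764544420327, 'fy': 270.87764544420327, 'cx': 251.22622693780858, 'cy': 190.84879801638843, 'rvec': array([-2.44080854,  1.58971195,  0.21436592]), 'tvec': array([-0.54831308, -0.02880689,  0.39122325])}
{'time': 0.15, 'joint_positions': array([-1.25913002e+00,  8.77930134e-02,  1.37185042e+00, -1.95252269e-05,
        1.68361426e+00, -1.03113873e-01]), 'qvel': array([ 0.00169604, -0.00224465, -0.00332018,  0.00103728,  0.00117604,
       -0.0006462 ]), 'joint_torque': array([ 1.99401809e-03, -3.40642154e+01, -3.02793252e+01,  7.19841127e-02,
        3.05285153e-02, -1.28177307e-04]), 'tool_pos': array([ 0.22148922, -0.50294611,  0.18319759]), 'ee_rot': array([-3.13993446e+00, -1.52083122e-04,  4.14777870e-01]), 'wrist_force': array([-0.07732829,  0.38086022, -0.97910569]), 'wrist_torque': array([-0.00244099,  0.02224534, -0.0628084 ]), 'width': 0.09403347640708948}
```

View pics/scene0.png

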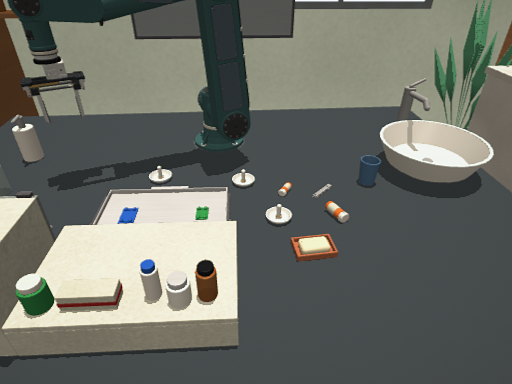

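View pics/top0.png

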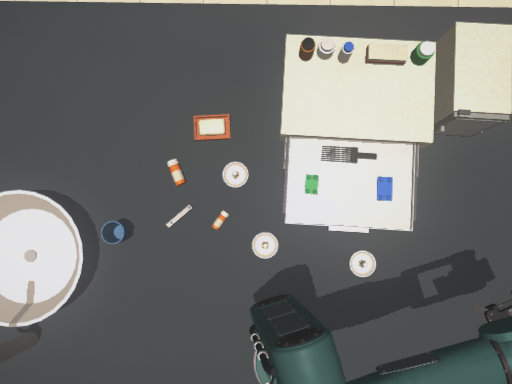

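View pics/wrist0.png

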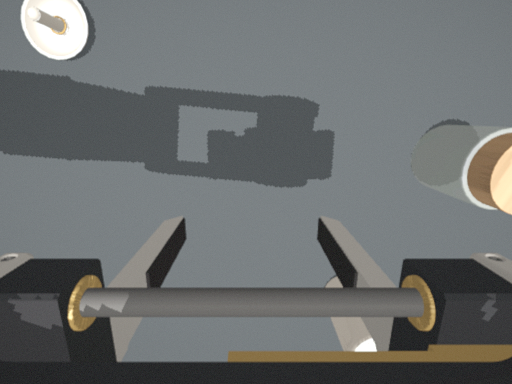

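The scene view and the top view agree. In the top image up is +x and left is +y, and the dish candidates are (236,175), (265,245) and (363,263). The leftmost is (236,175). The large vial is at (176,172), the small vial at (220,220), the file at (179,216), the green rest at (312,184) and the blue rest at (385,188).

```bash
cat > h.py <<'E'
import numpy as np, cv2
from scipy.spatial.transform import Rotation as Ro
from bench import robot, optics, job
def ray(c,px,z):
    px=np.atleast_2d(np.array(px,float))
    R=cv2.Rodrigues(np.array(c['rvec']))[0]; t=np.array(c['tvec'])
    o=-R.T@t
    d=np.c_[(px[:,0]-c['cx'])/c['fx'],(px[:,1]-c['cy'])/c['fy'],np.ones(len(px))]@R
    s=(z-o[2])/d[:,2]
    return o+d*s[:,None]
def proj(c,P):
    P=np.atleast_2d(np.array(P,float))
    K=np.array([[c['fx'],0,c['cx']],[0,c['fy'],c['cy']],[0,0,1]])
    return cv2.projectPoints(P,np.array(c['rvec']),np.array(c['tvec']),K,None)[0][:,0]
def snap(name,f=None):
    c=optics.get_calibration(name); im=optics.snapshot(name)[:,:,::-1].copy()
    if f: cv2.imwrite('pics/'+f,im)
    return c,im
def big(m):
    n,l,s,ce=cv2.connectedComponentsWithStats(m.astype(np.uint8))
    return sorted([(s[i,4],ce[i],l==i,s[i]) for i in range(1,n)],key=lambda a:-a[0])
E
python3 - <<'E'
from h import *
im=cv2.imread('pics/top0.png'); c=optics.get_calibration('top')
cv2.imwrite('pics/a.png',cv2.resize(im[110:260,155:285],None,fx=4.5,fy=4.0,interpolation=cv2.INTER_CUBIC)[:600])
cv2.imwrite('pics/b.png',cv2.resize(im[125:240,275:425],None,fx=5,fy=5,interpolation=cv2.INTER_CUBIC))
for n,p,z in [('dish',(236,175),.016),('LV',(176,172),.016),('SV',(220,220),.012),('file',(179,216),.009),('green',(312,184),.016),('blue',(385,188),.016),('dish2',(265,245),.016),('dish3',(363,263),.016),('tumb',(113,232),.088),('soap',(211,127),.02)]:
    print(n,ray(c,p,z)[0].round(3))
E
```

```text
dish [0.555 0.174 0.016]
LV [0.56  0.357 0.016]
SV [0.417 0.219 0.012]
file [0.427 0.344 0.009]
green [ 0.531 -0.057  0.016]
blue [ 0.523 -0.278  0.016]
dish2 [0.345 0.082 0.016]
dish3 [ 0.298 -0.211  0.016]
tumb [0.376 0.517 0.088]
soap [0.7   0.253 0.02 ]
```

View pics/a.png

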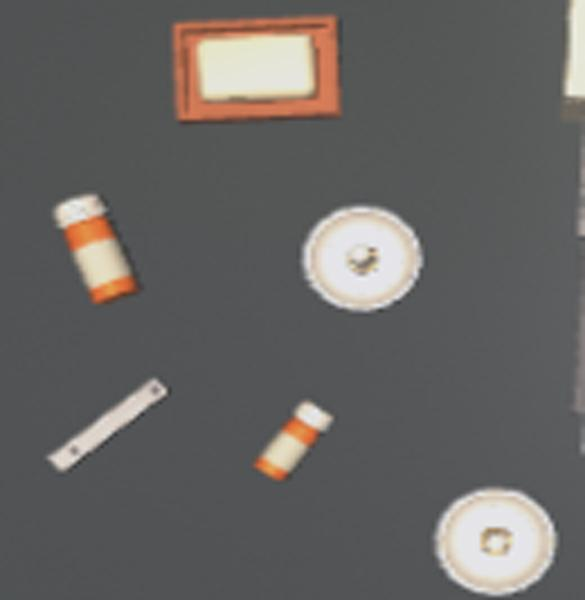

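View pics/b.png

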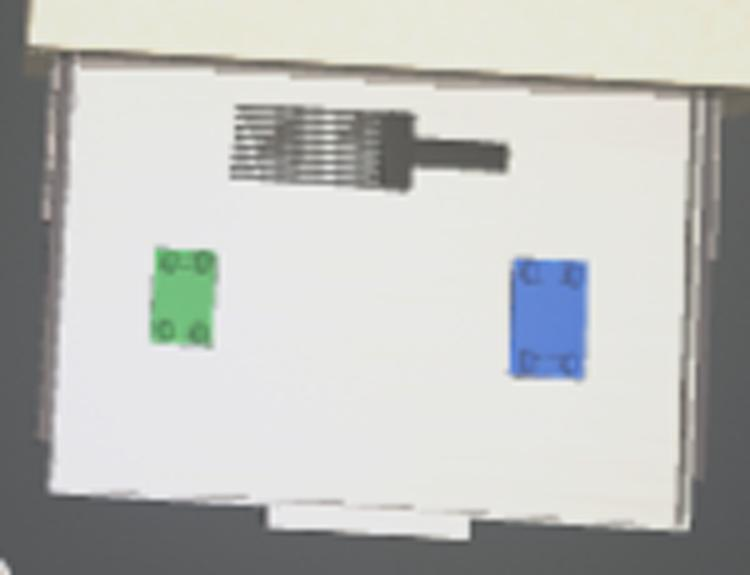

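Crop (a) shows the leftmost dish as a clean white saucer with a ring post, plus both vials (caps towards +x), the file, and another dish lower right. Crop (b) shows the tray turned slightly, the green rest on the left and the blue rest on the right. Next I'll measure precisely.

```bash
cat > meas.py <<'E'
from h import *
def measure(c,im):
    R=cv2.Rodrigues(np.array(c['rvec']))[0]; print('cam',(-R.T@np.array(c['tvec'])).round(3))
    hsv=cv2.cvtColor(im,cv2.COLOR_BGR2HSV); H,S,V=[hsv[...,i].astype(int) for i in range(3)]
    def rect(mask,z,name):
        k,_=cv2.findContours(mask.astype(np.uint8),0,2); k=max(k,key=cv2.contourArea)
        P=ray(c,k[:,0],z)[:,:2]
        r=cv2.minAreaRect((P*1000).astype(np.float32)); b=cv2.boxPoints(r)
        e=b[1]-b[0]; f=b[2]-b[1]; l=e if np.hypot(*e)>np.hypot(*f) else f
        a=np.degrees(np.arctan2(l[1],l[0])); a=(a+90)%180-90
        print(name,'c',np.round(r[0],1),'sz',np.round(sorted(r[1]),1),'ang',round(a,1),'n',mask.sum())
        return np.array(r[0]),a
    return H,S,V,rect
E
python3 - <<'E'
from meas import *
c=optics.get_calibration('top'); im=cv2.imread('pics/top0.png')
H,S,V,rect=measure(c,im)
bright=V>120
obj=(V>110)
for n,(x0,x1,y0,y1),z in [('LV',(160,195,150,195),.016),('SV',(207,235,207,233),.012),('file',(160,200,200,232),.007),('dish',(217,255,157,193),.016),('dish2',(247,283,228,262),.016)]:
    m=np.zeros_like(obj); m[y0:y1,x0:x1]=obj[y0:y1,x0:x1]; rect(m,z,n)
g=(H>45)&(H<80)&(S>110); g[:,:290]=0
b=(H>105)&(H<125)&(S>110); b[:140]=0;b[:,:300]=0
cg,ag=rect(big(g)[0][2],.018,'green'); cb,ab=rect(big(b)[0][2],.018,'blue')
d=cg-cb; print(np.hypot(*d),'yaw',np.degrees(np.arctan2(-d[0],d[1])))
E
```

```text
cam [0.397 0.096 1.37 ]
LV c [563.1 358. ] sz [34.5 82.3] ang 23.6 n 288
SV c [417.5 219.3] sz [26.1 61.8] ang -32.3 n 166
file c [428.2 346. ] sz [15.9 95.2] ang -48.3 n 167
dish c [557.7 176.7] sz [79.2 79.5] ang 1.1 n 570
dish2 c [345.1  83.1] sz [77.5 81. ] ang -88.9 n 592
green c [ 954.7 -376.9] sz [ 0.  15.9] ang -0.5 n 6
blue c [ 523.2 -274. ] sz [42.1 67.4] ang -0.2 n 328
443.65415548796545 yaw -103.41564300848648
```

```bash
cat >> h.py <<'E'
def go(*targets):
    """targets: (x,y,z,yaw) absolute desired; prints shift in tool axes cm + rotvec"""
    o=robot.get_obs(); p=np.array(o['tool_pos']); R0=Ro.from_euler('xyz',o['ee_rot'])
    print('now',o['time'],p.round(4),o['ee_rot'].round(4),'w',round(o['width'],4))
    for t in targets:
        d=R0.inv().apply(np.array(t[:3])-p)*100
        r=(R0.inv()*Ro.from_euler('xyz',[np.pi,0,t[3]])).as_rotvec()
        print(d.round(2),r.round(3))
E
python3 - <<'E'
from meas import *
c=optics.get_calibration('top'); im=cv2.imread('pics/top0.png')
H,S,V,rect=measure(c,im)
print(im[184,312],im[188,385],hsv:=cv2.cvtColor(im,cv2.COLOR_BGR2HSV)[184,312])
g=(H>45)&(H<80)&(S>90); g[:140]=0
b=(H>105)&(H<125)&(S>90); b[:140]=0;b[:,:300]=0
cg,ag=rect(big(g)[0][2],.016,'green'); cb,ab=rect(big(b)[0][2],.016,'blue')
d=cg-cb; print(np.hypot(*d),'yaw',np.degrees(np.arctan2(-d[0],d[1])))
# tray front rim + back
w=optics.get_calibration('wrist');Rw=cv2.Rodrigues(w['rvec'])[0];o=robot.get_obs()
R0=Ro.from_euler('xyz',o['ee_rot'])
print('cam in tool',R0.inv().apply(-Rw.T@w['tvec']-o['tool_pos']).round(4), 'fwd in tool',R0.inv().apply(Rw[2]).round(3),'right',R0.inv().apply(Rw[0]).round(3))
go((.563,.358,.2,.41),(.45,-.17,.3,-.05))
E
```

```text
cam [0.397 0.096 1.37 ]
[126 192 115] [212 133  98] [ 64 102 192]
green c [532.9 -54.3] sz [30.3 51.9] ang 0.6 n 191
blue c [ 522.4 -274.5] sz [42.1 69.7] ang -0.2 n 336
220.45713608524053 yaw -2.742654289657799
cam in tool [ 0.0753 -0.0009 -0.201 ] fwd in tool [-0.262  0.     0.965] right [ 0.001  1.    -0.   ]
now 0.15 [ 0.2215 -0.5029  0.1832] [-3.1399e+00 -2.0000e-04  4.1480e-01] w 0.094
[ 65.95 -65.03  -1.56] [-0.002 -0.     0.005]
[ 34.33 -21.28 -11.64] [-0.002  0.     0.465]
```

>>> apply_moves:
  moves:
    - [[4,-2.5,-1.5],[0,0,0.1],1]
    - [[8,-5,-3],[0,0,0.2],1]
    - [[12,-7.5,-4.5],[0,0,0.3],1]
    - [[16,-10,-6],[0,0,0.4],1]
    - [[20,-12,-7],[0,0,0.465],1]
    - [[24,-14.5,-8],[0,0,0.465],1]
    - [[28,-16.5,-9],[0,0,0.465],1]
    - [[32,-19,-9],[0,0,0.465],1]
    - [[36,-20,-9],[0,0,0.465],1]
    - [[36,-20,-9],[0,0,0.465],1]

```text
time: 0.98
tool_pos: [0.4662, -0.1789, 0.2742]
ee_rot: [3.141, -0.001, -0.05]
wrist_force: [-0.0, -1.2, 0.4]
width: 0.0942
```

Run:
```python
from meas import *
c,im=snap('wrist','w1.png')
H,S,V,rect=measure(c,im)
g=(H>45)&(H<80)&(S>90)
b=(H>105)&(H<125)&(S>90)
cg,ag=rect(big(g)[0][2],.016,'green'); cb,ab=rect(big(b)[0][2],.016,'blue')
d=cg-cb; print(np.hypot(*d),'yaw',np.degrees(np.arctan2(-d[0],d[1])))
go((.563,.358,.2,.41))
```

```text
cam [ 0.541 -0.182  0.475]
green c [532.6 -51.6] sz [30.1 49.8] ang -2.7 n 582
blue c [ 524.  -271.8] sz [40.4 67.4] ang -2.2 n 1007
220.46301034283186 yaw -2.249142072618918
now 1.0333 [ 0.4707 -0.1729  0.2737] [-3.1363 -0.0042 -0.0409] w 0.0937
[  7.02 -53.39   7.68] [-0.004 -0.005 -0.451]
```

View pics/w1.png

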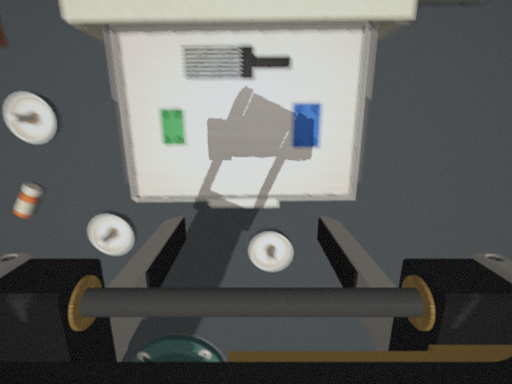

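The wrist image shows green at (173,127), blue at (306,125), and the hair pick at the back of the tray. Next I go over the large vial.

>>> apply_moves:
  moves:
    - [[0.5,-4,0],[0,0,-0.05],1]
    - [[1,-8,0],[0,0,-0.1],1]
    - [[2,-12,1],[0,0,-0.15],1]
    - [[2.5,-16,2],[0,0,-0.2],1]
    - [[3,-20,3],[0,0,-0.25],1]
    - [[3.5,-24,4],[0,0,-0.3],1]
    - [[4,-28,5],[0,0,-0.35],1]
    - [[4.5,-32,5.5],[0,0,-0.4],1]
    - [[5,-36,6],[0,0,-0.45],1]
    - [[5.5,-40,6.5],[0,0,-0.45],1]

```text
time: 1.87
tool_pos: [0.54, 0.2176, 0.2077]
ee_rot: [3.141, 0.001, 0.402]
wrist_force: [0.6, -0.8, 0.3]
width: 0.0939
```

Run:
```python
from h import *
go((.563,.358,.16,.41))
```

```text
now 1.8667 [0.54   0.2176 0.2077] [3.1415e+00 1.0000e-03 4.0170e-01] w 0.0939
[  7.61 -12.02   4.76] [ 0.     0.001 -0.008]
```

>>> apply_moves:
  moves:
    - [[2,-3,1],[0,0,-0.008],1]
    - [[4,-6,2.5],[0,0,-0.008],1]
    - [[6,-9,3.5],[0,0,-0.008],1]
    - [[7,-11,4.5],[0,0,-0.008],1]
    - [[7,-11,4.5],[0,0,-0.008],1]
    - [[7,-11,4.5],[0,0,-0.008],1]
    - [[7,-11,4.5],[0,0,-0.008],1]
    - [[7,-11,4.5],[0,0,-0.008],1]
    - [[7,-11,4.5],[0,0,-0.008],1]
    - [[7,-11,4.5],[0,0,-0.008],1]

```text
time: 2.7
tool_pos: [0.5625, 0.3434, 0.1648]
ee_rot: [3.142, -0.002, 0.406]
wrist_force: [-0.4, 0.0, 0.2]
width: 0.0942
```

Run:
```python
from meas import *
c,im=snap('wrist','w2.png')
H,S,V,rect=measure(c,im)
bs=big((V>115)&(np.arange(384)[:,None]<300))
for a in bs[:8]: print(a[0],a[1].round(),a[3])
go((.563,.358,.1,.41))
```

```text
cam [0.631 0.374 0.366]
88116 [262. 144.] [    0     0   512   287 88116]
3220 [283. 213.] [ 256  180   54   66 3220]
532 [ 21. 260.] [  0 251  64  26 532]
417 [327. 276.] [315 255  27  32 417]
347 [ 84. 286.] [ 70 276  31  24 347]
138 [425. 290.] [417 278  16  22 138]
103 [299. 284.] [289 279  19   9 103]
64 [409. 281.] [405 276   9  11  64]
now 2.75 [0.5624 0.3436 0.1647] [ 3.1415e+00 -1.6000e-03  4.0640e-01] w 0.0939
[ 0.61 -1.3   6.47] [ 0.    -0.002 -0.004]
```

View pics/w2.png

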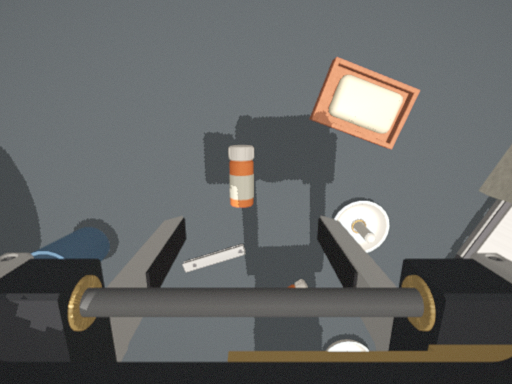

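Vial upright in the image at (241,177), parallel to the tool x; dish at (361,226).

Run:
```python
from meas import *
w=optics.get_calibration('wrist'); im=cv2.imread('pics/w2.png')
H,S,V,rect=measure(w,im)
print(im[100,200],im[160,200],im[190,241],im[150,241])
m=np.zeros(V.shape,bool); m[138:215,220:264]=((V>150)|(S>120))[138:215,220:264]
(cx,cy),a=rect(m,.016,'LV')
m=np.zeros(V.shape,bool); m[240:275,178:250]=(V>150)[240:275,178:250]; rect(m,.007,'file')
m=np.zeros(V.shape,bool); m[190:262,325:395]=(V>120)[190:262,325:395]; rect(m,.016,'dish')
go((cx/1000,cy/1000,.08,np.radians(a)),(cx/1000,cy/1000,.017,np.radians(a)))
```

```text
cam [0.631 0.374 0.366]
[119 117 109] [117 117 110] [179 196 202] [201 213 220]
LV c [555.7 356.5] sz [32.2 82.2] ang 23.4 n 1445
file c [425.7 346.7] sz [17.7 95.5] ang -48.2 n 627
dish c [555.5 172.5] sz [ 77.4 106.3] ang 58.1 n 3114
now 2.75 [0.5624 0.3436 0.1647] [ 3.1415e+00 -1.6000e-03  4.0640e-01] w 0.0939
[-0.12 -1.45  8.47] [ 0.    -0.002 -0.003]
[-0.13 -1.45 14.77] [ 0.    -0.002 -0.003]
```

>>> apply_moves:
  moves:
    - [[0.25,-1.35,3],[0,0,-0.003],1]
    - [[0.25,-1.35,6],[0,0,-0.003],1]
    - [[0.25,-1.35,9],[0,0,-0.003],1]
    - [[0.25,-1.35,11.5],[0,0,-0.003],1]
    - [[0.25,-1.35,13.5],[0,0,-0.003],1]
    - [[0.25,-1.35,14.3],[0,0,-0.003],1]
    - [[0.25,-1.35,14.7],[0,0,-0.003],1]
    - [[0.25,-1.35,14.7],[0,0,-0.003],1]
    - [[0.25,-1.35,14.7],[0,0,-0.003],1]
    - [[0.25,-1.35,14.7],[0,0,-0.003],0.75]

```text
time: 3.58
tool_pos: [0.5603, 0.3585, 0.019]
ee_rot: [-3.141, -0.004, 0.411]
wrist_force: [-0.5, -0.1, 0.3]
width: 0.0899
```

>>> apply_moves:
  moves:
    - [[0,0,0],[0,0,0],0.6]
    - [[0,0,0],[0,0,0],0.5]
    - [[0,0,0],[0,0,0],0.4]
    - [[0,0,0],[0,0,0],0.3]
    - [[0,0,0],[0,0,0],0.2]
    - [[0,0,0],[0,0,0],0.2]
    - [[0,0,0],[0,0,0],0.2]
    - [[0,0,0],[0,0,0],0.2]
    - [[0,0,0],[0,0,0],0.2]
    - [[0,0,0],[0,0,0],0.2]

```text
time: 4.42
tool_pos: [0.5589, 0.3578, 0.0165]
ee_rot: [3.141, 0.0, 0.411]
wrist_force: [-0.1, -0.5, 0.7]
width: 0.0238
```

Run:
```python
from h import *
c,im=snap('wrist','w3.png')
go((.523,-.273,.16,-.0436))
```

```text
now 4.4667 [0.5589 0.3578 0.0165] [3.1415e+00 1.0000e-04 4.1080e-01] w 0.0209
[-28.48  56.4  -14.34] [0.    0.    0.454]
```

View pics/w3.png

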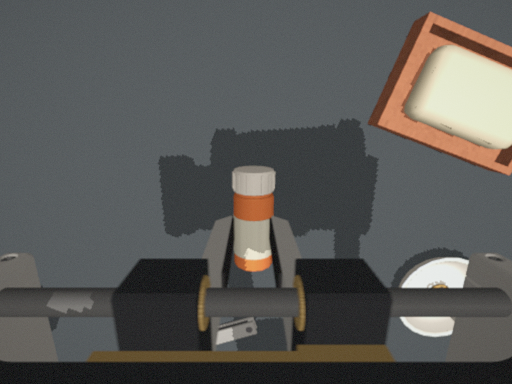

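Run:
```python
from h import *
c=optics.get_calibration('wrist'); o=robot.get_obs(); R0=Ro.from_euler('xyz',o['ee_rot'])
P=[[.039,0,0],[-.039,0,0],[0,.016,0],[0,-.016,0],[0,.0105,.014],[0,-.0105,.014],[.008,.016,.014],[-.008,.016,.014]]
print(proj(c,R0.apply(P)+o['tool_pos']).round(0).tolist())
c,im=snap('top','t3.png'); p=proj(c,o['tool_pos'])[0]; print(p)
x,y=p.astype(int); cv2.imwrite('pics/a.png',cv2.resize(im[y-50:y+50,x-60:x+60],None,fx=6,fy=6,interpolation=cv2.INTER_CUBIC))
print(robot.get_obs()['width'])
```

```text
[[252.0, 167.0], [252.0, 261.0], [273.0, 216.0], [232.0, 216.0], [265.0, 210.0], [240.0, 210.0], [271.0, 201.0], [271.0, 219.0]]
[175.52828691 172.47156498]
0.019622968538233167
```

View pics/a.png

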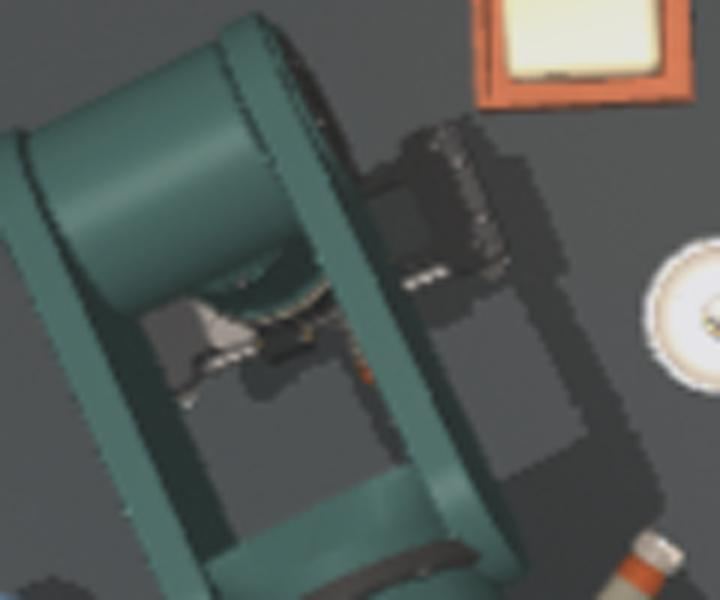

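>>> apply_moves:
  moves:
    - [[0,0,0],[0,0,0],0]
    - [[0,0,0],[0,0,0],0]
    - [[0,0,0],[0,0,0],0]
    - [[0,0,0],[0,0,0],0]
    - [[0,0,0],[0,0,0],0]
    - [[0,0,0],[0,0,0],0]
    - [[0,0,-1],[0,0,0],0]
    - [[0,0,-2],[0,0,0],0]
    - [[0,0,-3],[0,0,0],0]
    - [[0,0,-3],[0,0,0],0]

```text
time: 5.35
tool_pos: [0.561, 0.359, 0.051]
ee_rot: [-3.141, -0.007, 0.411]
wrist_force: [0.5, 0.4, 0.7]
width: 0.0007
```

Run:
```python
from h import *
c,im=snap('wrist','w4.png')
o=robot.get_obs();print(o['width'],o['wrist_force'])
c,im=snap('scene'); cv2.imwrite('pics/b.png',cv2.resize(im[150:260,250:400],None,fx=5,fy=5,interpolation=cv2.INTER_CUBIC))
```

```text
0.000310441386442757 [ 0.57934523  0.10506979 -0.73904057]
```

View pics/w4.png

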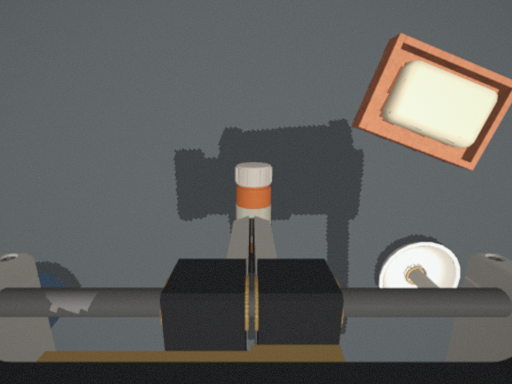

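View pics/b.png

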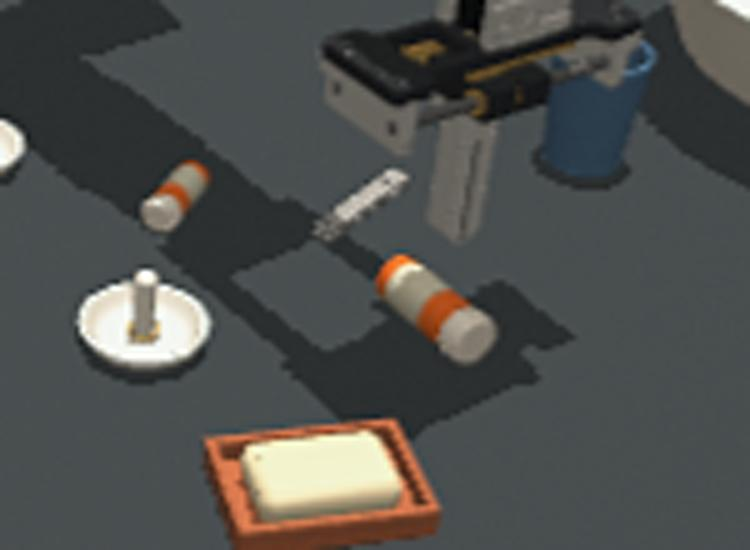

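Run:
```python
from h import *
c,im=snap('scene','s5.png'); o=robot.get_obs(); print(o['tool_pos'],o['ee_rot'])
for P in ([.56,.358,.016],o['tool_pos'],o['tool_pos']+[0,0,-.014]): print((proj(c,P)[0]-[250,150])*5)
print('vial scene centre', ray(c,(250+437/5,150+310/5),.016))
w=optics.get_calibration('wrist'); 
print('cap far end wrist',ray(w,(253,165),.016),ray(w,(253,165),.03))
t=optics.get_calibration('top')
```

```text
[0.5591457  0.35798146 0.04723483] [-3.14158659e+00 -1.05096402e-03  4.10766939e-01]
[433.34876772 303.97064662]
[440.00090861 262.12337199]
[436.80140571 280.67025686]
vial scene centre [[0.56614278 0.35850993 0.016     ]]
cap far end wrist [[0.59194734 0.37151071 0.016     ]] [[0.59409948 0.37255253 0.03      ]]
```

Run:
```python
from h import *
print(robot.tips_ahead,[a for a in dir(robot) if a[0]!='_'])
o=robot.get_obs(); w=optics.get_calibration('wrist'); R0=Ro.from_euler('xyz',o['ee_rot'])
for z in (.014,0,-.02,-.04): print(z,proj(w,R0.apply([[0,0,z],[.008,.012,z],[-.008,.012,z]])+o['tool_pos']).round(0).tolist())
# fk check hint
print(o['joint_positions'])
c,im=snap('scene','s6.png')
cv2.imwrite('pics/b.png',cv2.resize(im[130:240,270:400],None,fx=6,fy=5,interpolation=cv2.INTER_CUBIC))
c,im=snap('wrist','w6.png')
cv2.imwrite('pics/c.png',cv2.resize(im[150:300,170:330],None,fx=5,fy=4,interpolation=cv2.INTER_CUBIC))
```

```text
0.014 ['IKError', 'get_obs', 'tips_ahead']
0.014 [[252.0, 210.0], [267.0, 201.0], [266.0, 219.0]]
0 [[252.0, 216.0], [268.0, 207.0], [267.0, 226.0]]
-0.02 [[252.0, 226.0], [269.0, 216.0], [269.0, 236.0]]
-0.04 [[252.0, 238.0], [271.0, 227.0], [271.0, 249.0]]
[ 4.84161414e-01  3.95805813e-01  1.26991044e+00 -7.13420284e-05
  1.47482782e+00  1.64419760e+00]
```

View pics/b.png

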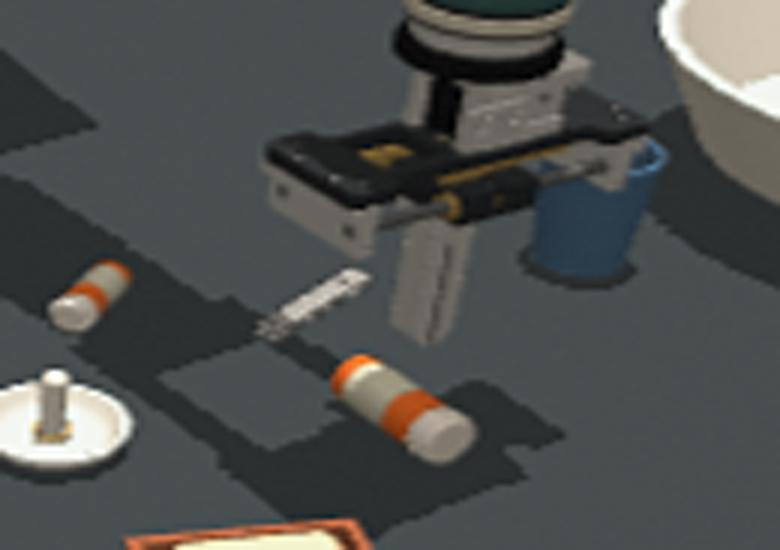

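View pics/c.png

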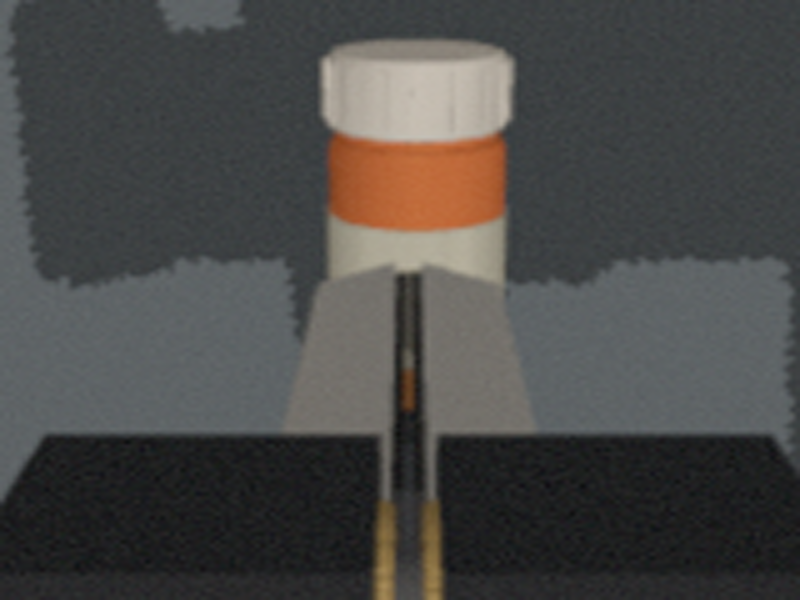

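```bash
python3 - <<'E'
from h import *
o=robot.get_obs(); w=optics.get_calibration('wrist'); c=optics.get_calibration('scene'); R0=Ro.from_euler('xyz',o['ee_rot'])
K=lambda c:np.array([[c['fx'],0,c['cx']],[0,c['fy'],c['cy']],[0,0,1]])@np.c_[cv2.Rodrigues(c['rvec'])[0],c['tvec']]
X=cv2.triangulatePoints(K(w),K(c),np.array([[252.],[216.2]]),np.array([[342.],[198.4]]))
X=(X[:3]/X[3])[:,0]; print(X, R0.inv().apply(X-o['tool_pos']), proj(w,X),proj(c,X))
E
python3 - <<'E'
import cv2
im=cv2.imread('pics/w1.png'); cv2.imwrite('pics/a.png',cv2.resize(im[190:330,100:400],None,fx=2.6,fy=4,interpolation=cv2.INTER_CUBIC))
E
```

```text
[0.56787327 0.3633172  0.06896923] [ 0.01078387 -0.00144597 -0.02290578] [[250.2982092  213.21442442]] [[341.60590089 198.14904728]]
```

View pics/a.png

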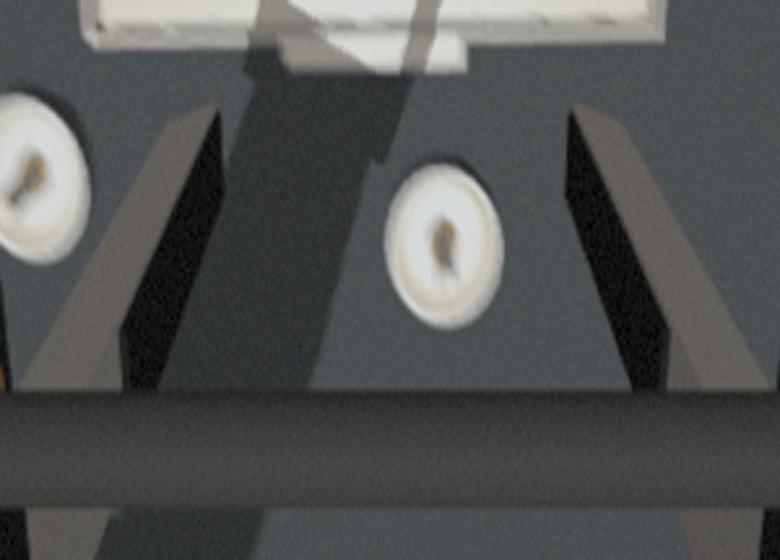

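The pictures show the fingertips about 22 mm behind the reported TCP, not the stated 14 mm ahead of it. Both the wrist and scene views agree. So the fingers closed in the air above the vial, and the vial is untouched. I'll correct the depth by about 36 mm and go down gradually.

>>> apply_moves:
  moves:
    - [[0,0,0],[0,0,0],1]
    - [[0,0,0],[0,0,0],1]
    - [[0,0,0],[0,0,0],1]
    - [[0,0,0],[0,0,0],1]
    - [[0,0,0],[0,0,0],1]
    - [[0,0,0],[0,0,0],1]
    - [[0,0,1],[0,0,0],1]
    - [[0,0,2],[0,0,0],1]
    - [[0,0,3],[0,0,0],1]
    - [[0,0,3],[0,0,0],1]

```text
time: 6.43
tool_pos: [0.5566, 0.3566, 0.0123]
ee_rot: [3.141, 0.007, 0.411]
wrist_force: [-1.6, -0.7, -1.4]
width: 0.0637
```

Run:
```python
from h import *
c,im=snap('wrist','w7.png')
o=robot.get_obs();print(o['width'],o['wrist_force'])
c,im=snap('scene'); cv2.imwrite('pics/b.png',cv2.resize(im[130:240,270:400],None,fx=6,fy=5,interpolation=cv2.INTER_CUBIC))
go((.56,.358,-.016,.41))
```

```text
0.0677062457613838 [ 0.04466352 -0.32127199 -0.67711611]
now 6.5333 [0.558  0.3573 0.0148] [3.1413e+00 3.0000e-03 4.1070e-01] w 0.0716
[0.22 0.02 3.08] [0.    0.003 0.001]
```

View pics/b.png

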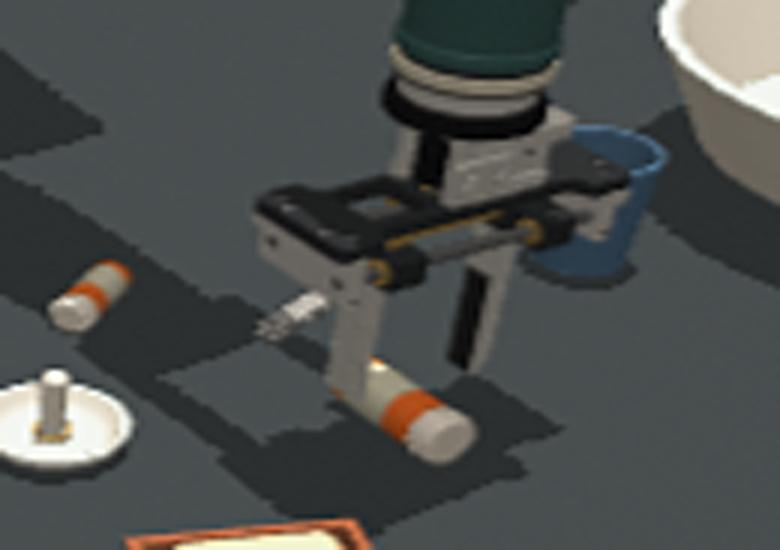

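View pics/w7.png

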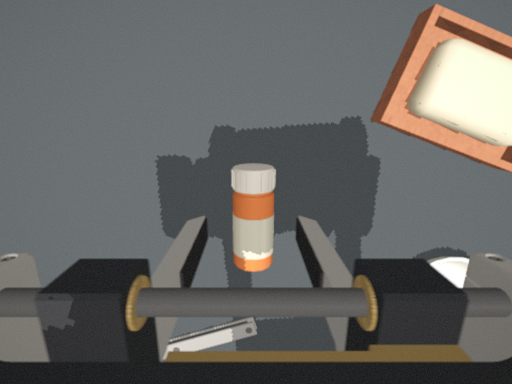

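>>> apply_moves:
  moves:
    - [[0.2,0,0.8],[0,0,0],1]
    - [[0.2,0,1.6],[0,0,0],1]
    - [[0.2,0,2.2],[0,0,0],1]
    - [[0.2,0,2.5],[0,0,0],1]
    - [[0.2,0,2.8],[0,0,0],1]
    - [[0.2,0,3.0],[0,0,0],1]
    - [[0.2,0,3.0],[0,0,0],1]
    - [[0.2,0,3.0],[0,0,0],1]
    - [[0.2,0,3.0],[0,0,0],0.9]
    - [[0.2,0,3.0],[0,0,0],0.7]

```text
time: 7.37
tool_pos: [0.5611, 0.3588, -0.0129]
ee_rot: [3.142, -0.001, 0.411]
wrist_force: [-0.2, -0.1, 0.7]
width: 0.0838
```

>>> apply_moves:
  moves:
    - [[0,0,0],[0,0,0],0.5]
    - [[0,0,0],[0,0,0],0.3]
    - [[0,0,0],[0,0,0],0.2]
    - [[0,0,0],[0,0,0],0.2]
    - [[0,0,0],[0,0,0],0.2]
    - [[0,0,0],[0,0,0],0.2]
    - [[0,0,0],[0,0,0],0.2]
    - [[0,0,0],[0,0,0],0.2]
    - [[0,0,0],[0,0,0],0.2]
    - [[0,0,0],[0,0,0],0.2]

```text
time: 8.2
tool_pos: [0.5608, 0.3586, -0.0134]
ee_rot: [3.141, -0.0, 0.411]
wrist_force: [0.3, 0.2, -0.5]
width: 0.0312
```

Run:
```python
from h import *
c,im=snap('wrist','w8.png')
o=robot.get_obs();print(o['width'],o['wrist_force'])
c,im=snap('scene'); cv2.imwrite('pics/b.png',cv2.resize(im[130:240,270:400],None,fx=6,fy=5,interpolation=cv2.INTER_CUBIC))
```

```text
0.03132865470105314 [ 0.42376739 -0.30594833 -1.00841552]
```

View pics/b.png

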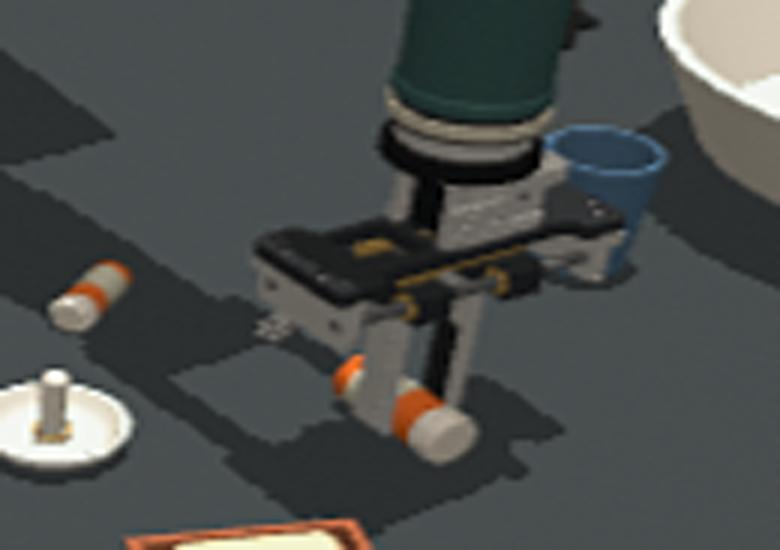

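View pics/w8.png

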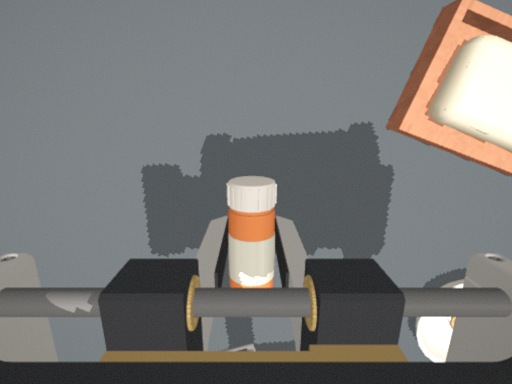

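Gripped (31 mm). Lift and carry to the blue rest.

>>> apply_moves:
  moves:
    - [[0,0,-2],[0,0,0],0.2]
    - [[0,0,-5],[0,0,0],0.2]
    - [[0,0,-8],[0,0,0],0.2]
    - [[0,0,-11],[0,0,0],0.2]
    - [[-0.5,1,-12],[0,0,0],0.2]
    - [[-2,4,-12],[0,0,0.03],0.2]
    - [[-4,8,-12],[0,0,0.07],0.2]
    - [[-5.7,11.3,-12],[0,0,0.1],0.2]
    - [[-7.5,15,-12],[0,0,0.13],0.2]
    - [[-9,18,-12],[0,0,0.16],0.2]

```text
time: 9.13
tool_pos: [0.5487, 0.1543, 0.1052]
ee_rot: [3.14, 0.002, 0.248]
wrist_force: [-0.1, -0.0, -0.5]
width: 0.0313
```

Run:
```python
from h import *
go((.505,-.272,.14,-.044))
```

```text
now 9.1333 [0.5487 0.1543 0.1052] [3.1405e+00 2.3000e-03 2.4850e-01] w 0.0313
[-14.73  40.25  -3.4 ] [0.001 0.002 0.292]
```

>>> apply_moves:
  moves:
    - [[-1.4,3.8,-0.4],[0,0,0.03],0.2]
    - [[-2.8,7.6,-0.8],[0,0,0.06],0.2]
    - [[-4.2,11.4,-1.2],[0,0,0.09],0.2]
    - [[-5.6,15.2,-1.6],[0,0,0.12],0.2]
    - [[-7,19,-2],[0,0,0.15],0.2]
    - [[-8.4,22.8,-2.4],[0,0,0.18],0.2]
    - [[-9.8,26.6,-2.8],[0,0,0.21],0.2]
    - [[-11,30.4,-3.2],[0,0,0.24],0.2]
    - [[-12.5,34,-3.4],[0,0,0.27],0.2]
    - [[-13.7,37,-3.4],[0,0,0.29],0.2]

```text
time: 9.97
tool_pos: [0.5076, -0.2378, 0.14]
ee_rot: [3.141, 0.001, -0.042]
wrist_force: [0.3, -0.1, -1.2]
width: 0.0312
```

>>> apply_moves:
  moves:
    - [[0,0.5,0],[0,0,0],0.2]
    - [[0,1,0],[0,0,0],0.2]
    - [[0,1,0],[0,0,0],0.2]
    - [[0,1,0],[0,0,0],0.2]
    - [[0,1,0],[0,0,0],0.2]
    - [[0,1,0],[0,0,0],0.2]
    - [[0,1,0],[0,0,0],0.2]
    - [[0,1,0],[0,0,0],0.2]
    - [[0,1,0],[0,0,0],0.2]
    - [[0,1,0],[0,0,0],0.2]

```text
time: 10.8
tool_pos: [0.509, -0.2444, 0.1407]
ee_rot: [3.141, -0.0, -0.039]
wrist_force: [-0.9, 0.3, -0.4]
width: 0.0315
```

Run:
```python
from meas import *
c,im=snap('wrist','w9.png')
H,S,V,rect=measure(c,im)
g=(H>45)&(H<80)&(S>90)
b=(H>105)&(H<125)&(S>90)
cg,ag=rect(big(g)[0][2],.016,'green'); cb,ab=rect(big(b)[0][2],.016,'blue')
d=cg-cb; print(np.hypot(*d),'yaw',np.degrees(np.arctan2(-d[0],d[1])))
go((.523,-.272,.14,-.0436))
```

```text
cam [ 0.584 -0.247  0.342]
green c [529.6 -55.7] sz [37.  54.4] ang -2.2 n 1361
blue c [ 521. -276.] sz [44.1 69.5] ang -1.9 n 1724
220.51220384644682 yaw -2.24137115417453
now 10.85 [ 0.5089 -0.2445  0.1407] [ 3.1415e+00 -1.0000e-04 -3.8900e-02] w 0.0312
[1.52 2.69 0.07] [ 0.    -0.     0.005]
```

View pics/w9.png

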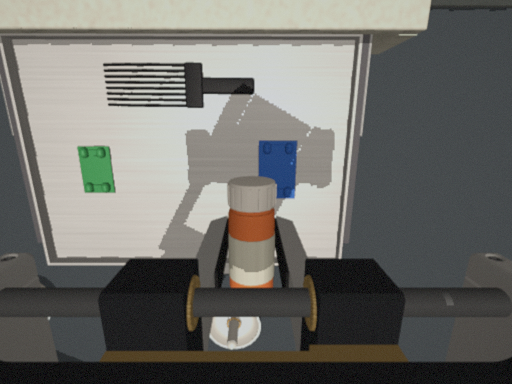

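Run:
```python
from h import *
im=cv2.imread('pics/w9.png'); cv2.imwrite('pics/a.png',cv2.resize(im[130:300,200:320],None,fx=5,fy=3.5,interpolation=cv2.INTER_CUBIC))
c=optics.get_calibration('wrist'); o=robot.get_obs(); R0=Ro.from_euler('xyz',o['ee_rot'])
for x0 in (-.005,0,.005,.01):
  q=[[x0+.039,0,-.029+.016],[x0+.039,0,-.029],[x0+.039,0,-.029-.016],[x0-.039,0,-.045]]
  print(x0,proj(c,R0.apply(q)+o['tool_pos']).round(1).tolist())
```

```text
-0.005 [[251.7, 177.2], [251.8, 182.4], [251.8, 188.7], [251.6, 301.1]]
0 [[251.7, 170.3], [251.8, 174.9], [251.8, 180.5], [251.6, 294.7]]
0.005 [[251.7, 163.2], [251.8, 167.3], [251.8, 172.2], [251.6, 288.1]]
0.01 [[251.8, 156.1], [251.8, 159.6], [251.9, 163.7], [251.6, 281.5]]
```

View pics/a.png

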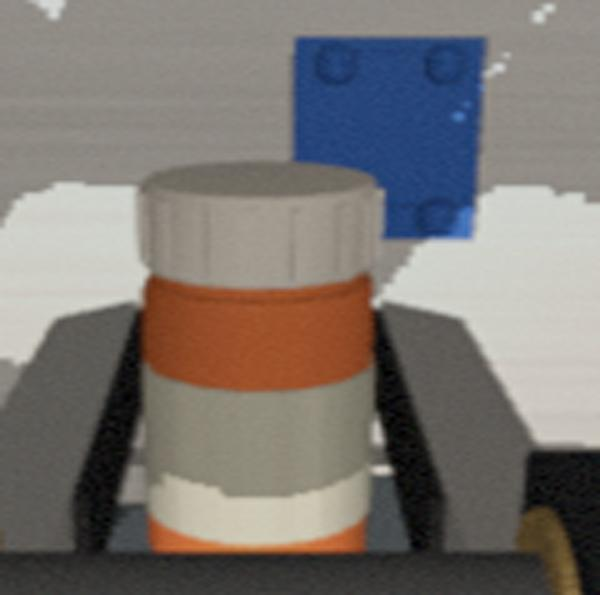

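>>> apply_moves:
  moves:
    - [[0.6,1,1],[0,0,0.001],0.2]
    - [[1.2,2,3],[0,0,0.001],0.2]
    - [[1.75,3.1,5],[0,0,0.001],0.2]
    - [[1.75,3.1,7.5],[0,0,0.001],0.2]
    - [[1.75,3.1,9],[0,0,0.001],0.2]
    - [[1.75,3.1,10.2],[0,0,0.001],0.2]
    - [[1.75,3.1,10.2],[0,0,0.001],0.2]
    - [[1.75,3.1,10.2],[0,0,0.001],0.2]
    - [[1.75,3.1,10.2],[0,0,0.001],0.2]
    - [[1.75,3.1,10.2],[0,0,0.001],0.2]

```text
time: 11.68
tool_pos: [0.5262, -0.2772, 0.0405]
ee_rot: [3.14, -0.003, -0.04]
wrist_force: [0.1, 0.0, -0.7]
width: 0.0311
```

Run:
```python
from meas import *
c,im=snap('wrist','w10.png')
H,S,V,rect=measure(c,im)
b=(H>105)&(H<125)&(S>90)
a=big(b)[0]; print(a[3])
go((.5255,-.276,.005,-.0400))
cv2.imwrite('pics/a.png',cv2.resize(im[100:320,130:370],None,fx=3,fy=2.7,interpolation=cv2.INTER_CUBIC))
Pt=lambda bx,by,z:[.521+np.cos(-.04)*bx-np.sin(-.04)*by,-.276+np.sin(-.04)*bx+np.cos(-.04)*by,z]
print(proj(c,[Pt(36,23,.016) if 0 else Pt(.036,.023,.016),Pt(.036,-.023,.016),Pt(-.036,.023,.016),Pt(-.036,-.023,.016)]).round(1))
c,im=snap('scene'); cv2.imwrite('pics/b.png',cv2.resize(im[150:250,70:220],None,fx=5,fy=5,interpolation=cv2.INTER_CUBIC))
```

```text
cam [ 0.601 -0.279  0.242]
[224 173  53  43 339]
now 11.7333 [ 0.5262 -0.277   0.0404] [ 3.1397e+00 -2.9000e-03 -4.0000e-02] w 0.0311
[-0.08 -0.11  3.54] [ 0.002 -0.003 -0.   ]
[[223.3 171.6]
 [277.6 171.6]
 [225.3 249. ]
 [275.6 249. ]]
```

View pics/a.png

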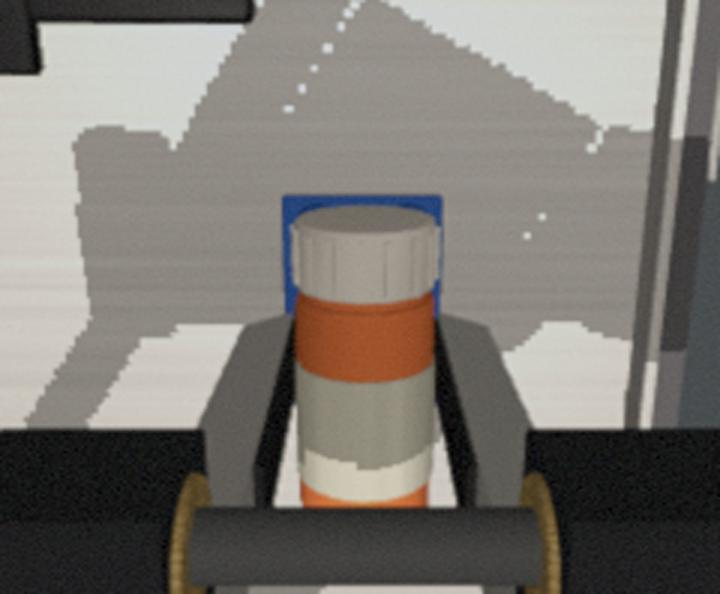

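View pics/b.png

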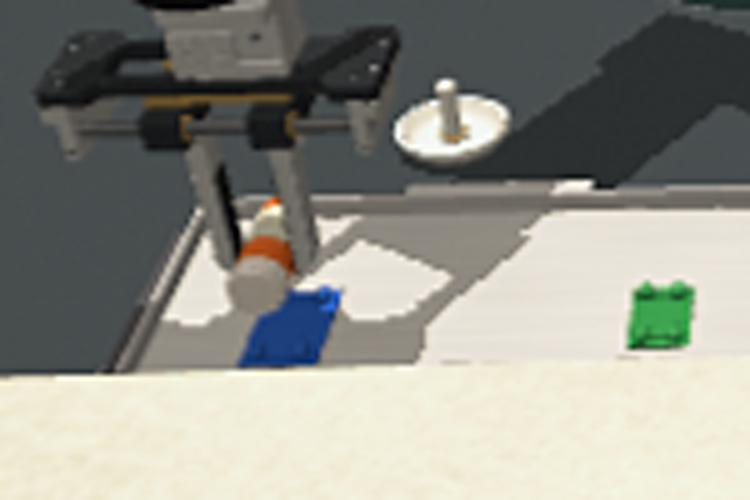

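>>> apply_moves:
  moves:
    - [[-0.1,-0.1,1],[0.001,0,0],0.2]
    - [[-0.1,-0.1,2],[0.001,0,0],0.2]
    - [[-0.1,-0.1,2.6],[0.001,0,0],0.2]
    - [[-0.1,-0.1,3.0],[0.001,0,0],0.2]
    - [[-0.1,-0.1,3.2],[0.001,0,0],0.2]
    - [[-0.1,-0.1,3.4],[0.001,0,0],0.2]
    - [[-0.1,-0.1,3.5],[0.001,0,0],0.2]
    - [[-0.1,-0.1,3.5],[0.001,0,0],0.2]
    - [[-0.1,-0.1,3.5],[0.001,0,0],0.2]
    - [[-0.1,-0.1,3.5],[0.001,0,0],0.2]

```text
time: 12.62
tool_pos: [0.5242, -0.2762, 0.0048]
ee_rot: [3.141, -0.0, -0.04]
wrist_force: [-3.8, -1.2, 4.8]
width: 0.0312
```

Run:
```python
from meas import *
c,im=snap('wrist','w11.png')
go((.525,-.276,.005,-.0400)); print(robot.get_obs()['wrist_force'])
cv2.imwrite('pics/a.png',cv2.resize(im[100:320,130:370],None,fx=3,fy=2.7,interpolation=cv2.INTER_CUBIC))
c,im=snap('scene'); cv2.imwrite('pics/b.png',cv2.resize(im[150:250,70:220],None,fx=5,fy=5,interpolation=cv2.INTER_CUBIC))
```

```text
now 12.6667 [ 0.5242 -0.2762  0.0048] [ 3.1409e+00 -5.0000e-04 -4.0400e-02] w 0.0314
[ 0.08 -0.02 -0.02] [ 0.001 -0.    -0.   ]
[-3.53238606 -1.41359071  5.72153006]
```

View pics/b.png

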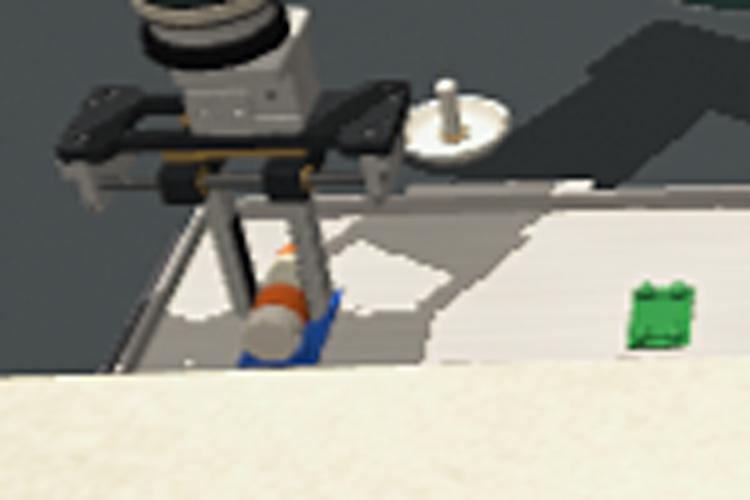

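Contact (about 5 N up), and the vial sits in the hollow. Release and rise.

>>> apply_moves:
  moves:
    - [[0,0,-0.05],[0,0,0],0.35]
    - [[0,0,-0.05],[0,0,0],0.45]
    - [[0,0,-0.05],[0,0,0],0.55]
    - [[0,0,-0.05],[0,0,0],0.6]
    - [[0,0,-0.05],[0,0,0],0.6]
    - [[0,0,-1],[0,0,0],0.6]
    - [[0,0,-3],[0,0,0],0.6]
    - [[0,0,-6],[0,0,0],0.6]
    - [[0,0,-9.5],[0,0,0],0.6]
    - [[0,0,-12],[0,0,0],0.6]

```text
time: 13.55
tool_pos: [0.5249, -0.2758, 0.1273]
ee_rot: [3.141, -0.003, -0.04]
wrist_force: [0.3, -0.5, 0.5]
width: 0.0564
```

Run:
```python
from meas import *
c,im=snap('wrist','w12.png')
go((.42,.22,.12,-.564+np.pi))
```

```text
now 13.6 [ 0.5276 -0.2775  0.1335] [ 3.1356 -0.012  -0.04  ] w 0.0563
[-12.76 -49.29   0.9 ] [ 0.018  0.004 -2.618]
```

View pics/w12.png

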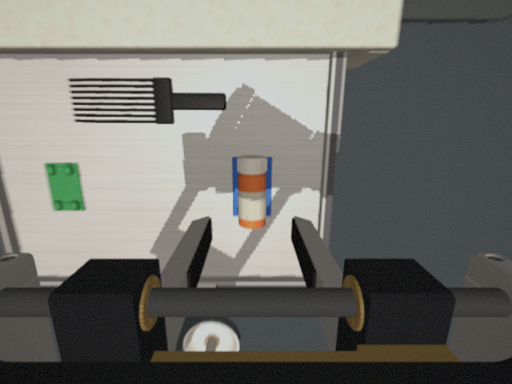

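The large vial lies in the blue rest at (252,190). Next is the small vial, turning to yaw 2.58.

>>> apply_moves:
  moves:
    - [[0,0,0],[0,0,-0.12],0.9]
    - [[-1.2,-4,0],[0,0,-0.24],0.9]
    - [[-2.2,-8,0],[0,0,-0.36],0.9]
    - [[-3.2,-12,0],[0,0,-0.48],0.9]
    - [[-4.2,-16,0],[0,0,-0.6],0.9]
    - [[-5.2,-20,0],[0,0,-0.72],0.9]
    - [[-6.2,-24,0],[0,0,-0.84],0.9]
    - [[-7.2,-28,0],[0,0,-0.96],0.9]
    - [[-8.2,-32,0],[0,0,-1.08],0.9]
    - [[-9.2,-36,0],[0,0,-1.2],0.9]

```text
time: 14.43
tool_pos: [0.446, 0.0898, 0.1244]
ee_rot: [3.141, -0.002, 1.165]
wrist_force: [0.2, 0.5, -0.8]
width: 0.0849
```

Run:
```python
from meas import *
go((.415,.22,.12,-.564+np.pi))
```

```text
now 14.4333 [0.446  0.0898 0.1244] [ 3.1408e+00 -1.7000e-03  1.1654e+00] w 0.0849
[10.74 -7.98  0.46] [ 2.000e-03 -1.000e-03 -1.412e+00]
```

>>> apply_moves:
  moves:
    - [[2.5,-2,0.4],[0,0,-0.12],0.9]
    - [[5,-4,0.4],[0,0,-0.24],0.9]
    - [[7.5,-6,0.4],[0,0,-0.36],0.9]
    - [[10.2,-7.7,0.4],[0,0,-0.48],0.9]
    - [[10.2,-7.7,0.4],[0,0,-0.6],0.9]
    - [[10.2,-7.7,0.4],[0,0,-0.72],0.9]
    - [[10.2,-7.7,0.4],[0,0,-0.84],0.9]
    - [[10.2,-7.7,0.4],[0,0,-0.96],0.9]
    - [[10.2,-7.7,0.4],[0,0,-1.08],0.9]
    - [[10.2,-7.7,0.4],[0,0,-1.2],0.9]

```text
time: 15.27
tool_pos: [0.4168, 0.2124, 0.1203]
ee_rot: [3.14, -0.001, 2.366]
wrist_force: [0.5, -0.0, -0.1]
width: 0.0844
```

>>> apply_moves:
  moves:
    - [[0,0,0],[0,0,-0.1],0.9]
    - [[0,0,0],[0,0,-0.19],0.9]
    - [[0,0,0],[0,0,-0.19],0.9]
    - [[0,0,0],[0,0,-0.19],0.9]
    - [[0,0,0],[0,0,-0.19],0.9]
    - [[0,0,0],[0,0,-0.19],0.9]
    - [[0,0,0],[0,0,-0.19],0.9]
    - [[0,0,0],[0,0,-0.19],0.9]
    - [[0,0,0],[0,0,-0.19],0.9]
    - [[0,0,0],[0,0,-0.19],0.9]

```text
time: 16.1
tool_pos: [0.4168, 0.2122, 0.12]
ee_rot: [3.141, -0.0, 2.55]
wrist_force: [0.4, 0.0, -0.3]
width: 0.0845
```

Run:
```python
from meas import *
c,im=snap('wrist','w13.png')
go((.417,.219,.12,-.564+np.pi)); print(proj(c,[.417,.219,.012]))
```

```text
now 16.15 [0.4168 0.2122 0.1201] [ 3.1408e+00 -5.0000e-04  2.5496e+00] w 0.0845
[0.36 0.57 0.01] [ 0.001 -0.    -0.028]
[[256.18164699 182.47229456]]
```

View pics/w13.png

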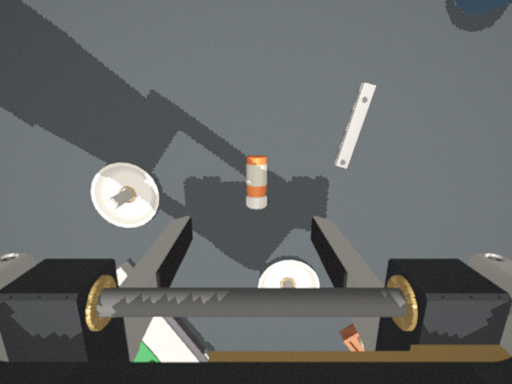

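Run:
```python
from meas import *
c=optics.get_calibration('wrist'); im=cv2.imread('pics/w13.png')
H,S,V,rect=measure(c,im)
m=np.zeros(V.shape,bool); m[150:214,240:274]=((V>150)|(S>110))[150:214,240:274]
p,a=rect(m,.012,'SV')
m=np.zeros(V.shape,bool); m[78:172,330:380]=(V>150)[78:172,330:380]; rect(m,.007,'file')
go((p[0]/1e3,p[1]/1e3,-.0165,np.radians(a)+np.pi))
```

```text
cam [0.352 0.255 0.321]
SV c [416.7 219.1] sz [24.  63.8] ang -33.9 n 1052
file c [425.4 345.7] sz [17.1 95.1] ang -48.2 n 1249
now 16.15 [0.4168 0.2122 0.1201] [ 3.1408e+00 -5.0000e-04  2.5496e+00] w 0.0845
[ 0.39  0.55 13.66] [ 0.001 -0.    -0.001]
```

>>> apply_moves:
  moves:
    - [[0.55,0.55,3],[0,0,0],0.9]
    - [[0.55,0.55,6],[0,0,0],0.9]
    - [[0.55,0.55,9],[0,0,0],0.9]
    - [[0.55,0.55,11.5],[0,0,0],0.9]
    - [[0.55,0.55,13],[0,0,0],0.9]
    - [[0.55,0.55,13.5],[0,0,0],0.9]
    - [[0.55,0.55,13.8],[0,0,0],0.9]
    - [[0.55,0.55,13.8],[0,0,0],0.9]
    - [[0.55,0.55,13.8],[0,0,0],0.8]
    - [[0.55,0.55,13.8],[0,0,0],0.7]

```text
time: 16.98
tool_pos: [0.4167, 0.2205, -0.0164]
ee_rot: [3.138, 0.001, 2.55]
wrist_force: [-0.2, 0.8, 0.1]
width: 0.0746
```

>>> apply_moves:
  moves:
    - [[0,0,0],[0,0,0],0.55]
    - [[0,0,0],[0,0,0],0.4]
    - [[0,0,0],[0,0,0],0.3]
    - [[0,0,0],[0,0,0],0.2]
    - [[0,0,0],[0,0,0],0.15]
    - [[0,0,0],[0,0,0],0.15]
    - [[0,0,0],[0,0,0],0.15]
    - [[0,0,0],[0,0,0],0.15]
    - [[0,0,0],[0,0,0],0.15]
    - [[0,0,0],[0,0,0],0.15]

```text
time: 17.82
tool_pos: [0.4153, 0.2199, -0.018]
ee_rot: [3.141, -0.001, 2.55]
wrist_force: [-0.6, -0.7, 0.2]
width: 0.0233
```

Run:
```python
from h import *
o=robot.get_obs();print(o['width'],o['wrist_force'])
go((.515,-.055,.11,np.pi-.04),(.515,.0,.11,np.pi-.04))
```

```text
0.023292680140268758 [-0.62841418 -0.74879359  0.22494696]
now 17.8167 [ 0.4153  0.2199 -0.018 ] [ 3.1409e+00 -6.0000e-04  2.5497e+00] w 0.0233
[-23.61 -17.25 -12.82] [ 0.001 -0.    -0.552]
[-20.54 -12.68 -12.82] [ 0.001 -0.    -0.552]
```

>>> apply_moves:
  moves:
    - [[0,0,-2.5],[0,0,0],0.15]
    - [[0,0,-5.5],[0,0,0],0.15]
    - [[0,0,-9],[0,0,0],0.15]
    - [[-1,-0.7,-11.5],[0,0,-0.05],0.15]
    - [[-4,-3,-12.8],[0,0,-0.12],0.15]
    - [[-7,-5,-12.8],[0,0,-0.2],0.15]
    - [[-10,-7.3,-12.8],[0,0,-0.28],0.15]
    - [[-13,-9.5,-12.8],[0,0,-0.36],0.15]
    - [[-16,-11.7,-12.8],[0,0,-0.44],0.15]
    - [[-19,-13.9,-12.8],[0,0,-0.52],0.15]

```text
time: 18.65
tool_pos: [0.4957, -0.0032, 0.1099]
ee_rot: [3.141, 0.0, 3.074]
wrist_force: [0.3, 0.0, 0.3]
width: 0.0234
```

>>> apply_moves:
  moves:
    - [[-2.6,-1.5,0],[0,0,-0.032],0.15]
    - [[-4.2,-2.9,0],[0,0,-0.032],0.15]
    - [[-4.2,-2.9,0],[0,0,-0.032],0.15]
    - [[-4.2,-2.9,0],[0,0,-0.032],0.15]
    - [[-4.2,-2.9,0],[0,0,-0.032],0.15]
    - [[-4.2,-2.9,0],[0,0,-0.032],0.15]
    - [[-4.2,-2.9,0],[0,0,-0.032],0.15]
    - [[-4.2,-2.9,0],[0,0,-0.032],0.15]
    - [[-4.2,-2.9,0],[0,0,-0.032],0.15]
    - [[-4.2,-2.9,0],[0,0,-0.032],0.15]

```text
time: 19.48
tool_pos: [0.5351, -0.033, 0.11]
ee_rot: [3.141, 0.0, 3.103]
wrist_force: [-0.4, 0.2, 0.7]
width: 0.023
```

Run:
```python
from meas import *
c,im=snap('wrist','w14.png')
H,S,V,rect=measure(c,im)
g=(H>45)&(H<80)&(S>90)
cg,ag=rect(big(g)[0][2],.016,'green')
o=robot.get_obs(); R0=Ro.from_euler('xyz',o['ee_rot'])
for x0 in (-.005,0,.005,.01):
  q=[[x0+.03,0,-.030+.012],[x0+.03,0,-.03-.012],[x0-.03,0,-.042]]
  print(x0,proj(c,R0.apply(q)+o['tool_pos']).round(1).tolist())
go((.5305,-.055,.11,np.pi-.04))
```

```text
cam [ 0.458 -0.03   0.311]
green c [529.4 -55.1] sz [36.2 56.5] ang -2.4 n 1337
-0.005 [[250.4, 194.7], [250.3, 205.4], [250.3, 289.8]]
0 [[250.4, 187.8], [250.3, 197.7], [250.3, 283.3]]
0.005 [[250.4, 180.8], [250.3, 189.8], [250.3, 276.8]]
0.01 [[250.4, 173.7], [250.3, 181.8], [250.3, 270.1]]
now 19.5333 [ 0.5352 -0.0331  0.11  ] [3.1407e+00 3.0000e-04 3.1023e+00] w 0.0232
[ 0.38 -2.21 -0.  ] [0.001 0.    0.001]
```

View pics/w14.png

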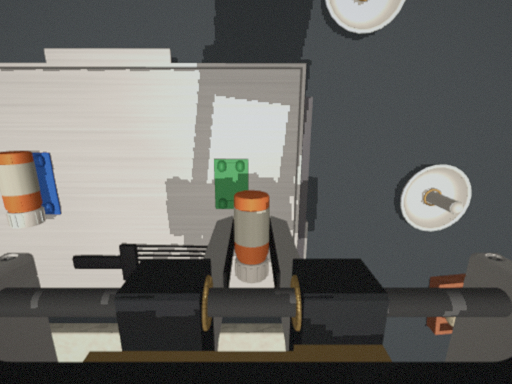

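Run:
```python
from h import *
im=cv2.imread('pics/w14.png'); cv2.imwrite('pics/a.png',cv2.resize(im[145:285,190:300],None,fx=6,fy=4,interpolation=cv2.INTER_CUBIC))
```

```text
(no output)
```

View pics/a.png

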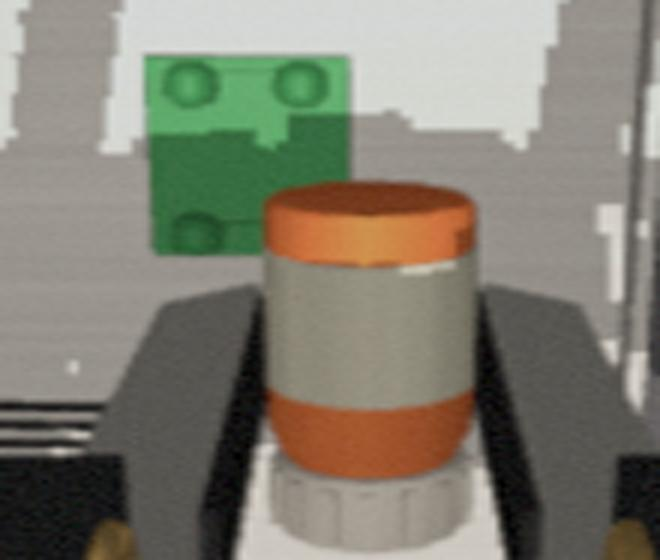

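>>> apply_moves:
  moves:
    - [[0.2,-1,0],[0,0,0],0.15]
    - [[0.6,-2.2,1],[0,0,0],0.15]
    - [[0.6,-2.2,3],[0,0,0],0.15]
    - [[0.6,-2.2,5],[0,0,0],0.15]
    - [[0.6,-2.2,6.5],[0,0,0],0.15]
    - [[0.6,-2.2,7.5],[0,0,0],0.15]
    - [[0.6,-2.2,7.5],[0,0,0],0.15]
    - [[0.6,-2.2,7.5],[0,0,0],0.15]
    - [[0.6,-2.2,7.5],[0,0,0],0.15]
    - [[0.6,-2.2,7.5],[0,0,0],0.15]

```text
time: 20.37
tool_pos: [0.5295, -0.0555, 0.0363]
ee_rot: [3.141, 0.003, 3.102]
wrist_force: [-0.3, -0.3, 0.1]
width: 0.023
```

Run:
```python
from meas import *
c,im=snap('wrist','w15.png')
cv2.imwrite('pics/a.png',cv2.resize(im[130:300,190:320],None,fx=5,fy=3.5,interpolation=cv2.INTER_CUBIC))
a=-.04
Pt=lambda bx,by,z:[.529+np.cos(a)*bx-np.sin(a)*by,-.055+np.sin(a)*bx+np.cos(a)*by,z]
H,S,V,rect=measure(c,im)
g=(H>45)&(H<80)&(S>90); print(big(g)[0][3])
q=proj(c,[Pt(.029,.019,.016),Pt(.029,-.019,.016),Pt(-.029,.019,.016),Pt(-.029,-.019,.016)]); print(q.round(1).tolist())
print(((q-[190,130])*[5,3.5]).round().tolist())
go((.528,-.055,.002,np.pi-.04))
```

```text
cam [ 0.451 -0.052  0.237]
[230 178  44  38 733]
[[272.5, 240.4], [229.9, 240.4], [274.0, 176.8], [228.5, 176.7]]
[[413.0, 386.0], [199.0, 386.0], [420.0, 164.0], [192.0, 163.0]]
now 20.4167 [ 0.5295 -0.0554  0.0362] [3.1412e+00 2.7000e-03 3.1018e+00] w 0.0237
[0.16 0.04 3.42] [0.    0.003 0.   ]
```

View pics/a.png

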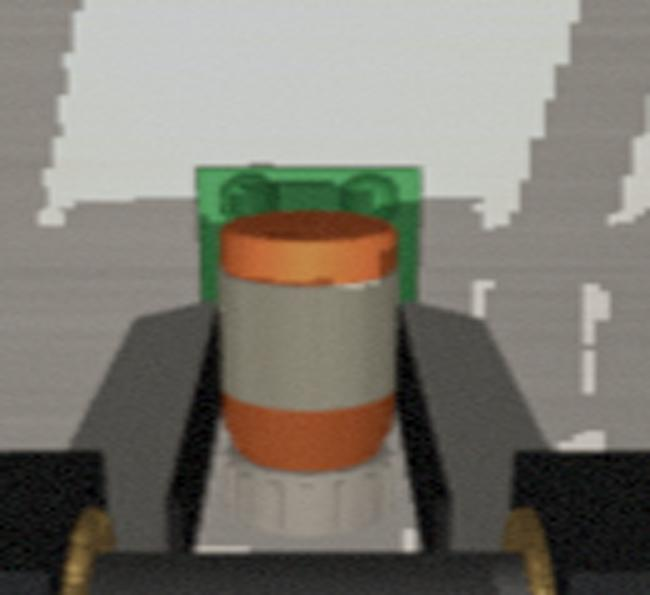

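>>> apply_moves:
  moves:
    - [[0.05,0,1],[0,0,0],0.15]
    - [[0.05,0,1.8],[0,0,0],0.15]
    - [[0.05,0,2.4],[0,0,0],0.15]
    - [[0.05,0,2.8],[0,0,0],0.15]
    - [[0.05,0,3.1],[0,0,0],0.15]
    - [[0.05,0,3.3],[0,0,0],0.15]
    - [[0.05,0,3.4],[0,0,0],0.15]
    - [[0.05,0,3.4],[0,0,0],0.15]
    - [[0.05,0,3.4],[0,0,0],0.15]
    - [[0.05,0,3.4],[0,0,0],0.15]

```text
time: 21.25
tool_pos: [0.5276, -0.0553, 0.0016]
ee_rot: [3.141, -0.001, 3.102]
wrist_force: [-4.7, -0.5, 5.3]
width: 0.0231
```

Run:
```python
from meas import *
go((.529,-.055,.002,np.pi-.04)); print(robot.get_obs()['wrist_force'])
c,im=snap('scene'); cv2.imwrite('pics/b.png',cv2.resize(im[150:250,120:270],None,fx=5,fy=5,interpolation=cv2.INTER_CUBIC))
```

```text
now 21.25 [ 0.5276 -0.0553  0.0016] [ 3.1412e+00 -7.0000e-04  3.1018e+00] w 0.0231
[-0.14  0.03 -0.04] [ 0.    -0.001  0.   ]
[-4.74429592 -0.47321904  5.26276045]
```

View pics/b.png

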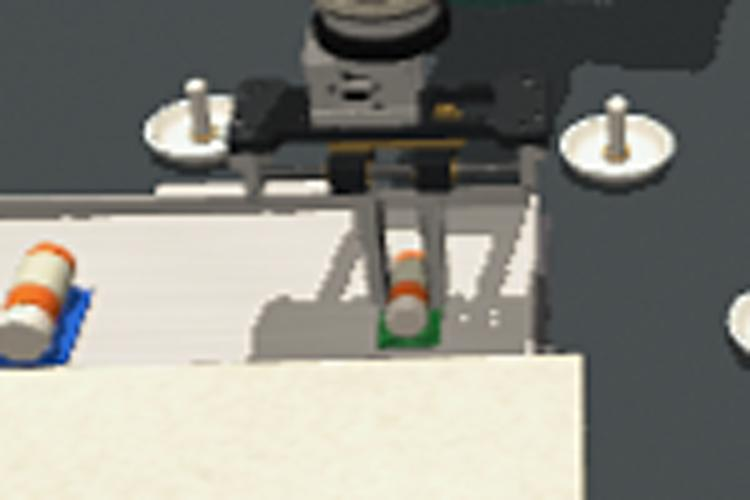

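>>> apply_moves:
  moves:
    - [[-0.07,0,-0.25],[0,0,0],0.15]
    - [[-0.15,0,-0.25],[0,0,0],0.15]
    - [[-0.15,0,-0.25],[0,0,0],0.15]
    - [[-0.15,0,-0.05],[0,0,0],0.15]
    - [[-0.15,0,-0.05],[0,0,0],0.15]
    - [[-0.15,0,-0.05],[0,0,0],0.25]
    - [[-0.15,0,-0.05],[0,0,0],0.35]
    - [[-0.15,0,-0.05],[0,0,0],0.45]
    - [[-0.15,0,-0.05],[0,0,0],0.5]
    - [[-0.15,0,-0.05],[0,0,0],0.5]

```text
time: 22.13
tool_pos: [0.5291, -0.055, 0.0009]
ee_rot: [3.14, -0.001, 3.102]
wrist_force: [-0.5, 0.3, 0.1]
width: 0.0457
```

Run:
```python
from meas import *
o=robot.get_obs(); print(o['tool_pos'],o['width'],o['wrist_force'])
```

```text
[ 0.5290535  -0.05495122  0.00090035] 0.04565974192792767 [-0.46667022  0.27938701  0.10586153]
```

>>> apply_moves:
  moves:
    - [[0,0,-0.5],[0,0,0],0.5]
    - [[0,0,-2],[0,0,0],0.5]
    - [[0,0,-5],[0,0,0],0.5]
    - [[0,0,-8],[0,0,0],0.5]
    - [[0,0,-11],[0,0,0],0.5]
    - [[0,0,-13],[0,0,0],0.5]
    - [[0,0,-13],[0,0,0],0.5]
    - [[0,0,-13],[0,0,0],0.5]
    - [[0,0,-13],[0,0,0],0.5]
    - [[0,0,-13],[0,0,0],0.5]

```text
time: 22.97
tool_pos: [0.5281, -0.055, 0.129]
ee_rot: [3.14, -0.004, 3.102]
wrist_force: [-0.4, 0.8, 0.1]
width: 0.0468
```

Run:
```python
from meas import *
c,im=snap('wrist','w16.png')
go((.557,.175,.1,np.pi/2),(.557,.175,.1,np.pi-.04))
print(robot.get_obs()['joint_positions'])
```

```text
now 23.0167 [ 0.5281 -0.055   0.129 ] [ 3.14   -0.0041  3.1018] w 0.0469
[-1.98 23.09  2.93] [-0.002 -0.004  1.531]
[-1.98 23.09  2.93] [ 0.002 -0.004  0.   ]
[-2.11150330e-01  6.57324348e-02  1.50278363e+00  9.02289523e-04
  1.57737403e+00 -1.74211525e+00]
```

View pics/w16.png

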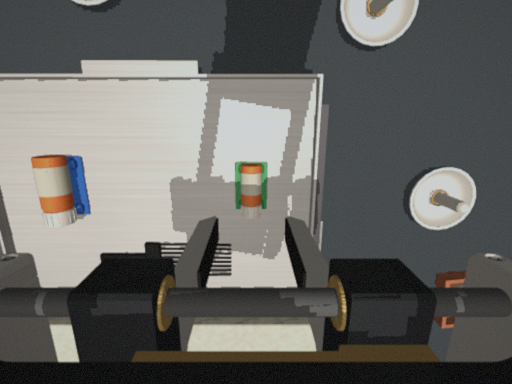

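Both vials are in their rests. Now the target dish, at (443,198) in this view, is the left-most of the three.

>>> apply_moves:
  moves:
    - [[-0.2,3,0],[0,0,0],0.5]
    - [[-0.4,7,0],[0,0,0],0.5]
    - [[-0.8,11,0],[0,0,0],0.5]
    - [[-1.2,15,0],[0,0,0],0.5]
    - [[-1.6,19,0],[0,0,0],0.5]
    - [[-2,22,0],[0,0,0],0.5]
    - [[-2,23,0],[0,0,0],0.5]
    - [[-2,23,0],[0,0,0],0.5]
    - [[-2,23,0],[0,0,0],0.5]
    - [[-2,23,0],[0,0,0],0.5]

```text
time: 23.85
tool_pos: [0.5582, 0.1722, 0.1309]
ee_rot: [-3.141, -0.001, 3.1]
wrist_force: [-0.3, -0.3, 0.2]
width: 0.047
```

Run:
```python
from meas import *
c,im=snap('wrist','w17.png')
H,S,V,rect=measure(c,im)
for z in (0,.016,.05): print(z,proj(c,[.557,.175,z]).round(1))
cv2.imwrite('pics/a.png',cv2.resize(im[130:290,180:330],None,fx=5,fy=3.7,interpolation=cv2.INTER_CUBIC))
go((.557,.175,.002,np.pi-.04))
```

```text
cam [0.481 0.176 0.332]
0 [[253.1 180.1]]
0.016 [[253.1 183.1]]
0.05 [[253.4 190.4]]
now 23.9 [0.5584 0.172  0.1312] [ 3.1416e+00 -7.0000e-04  3.0998e+00] w 0.047
[ 0.14  0.29 12.92] [ 0.    -0.001 -0.002]
```

View pics/a.png

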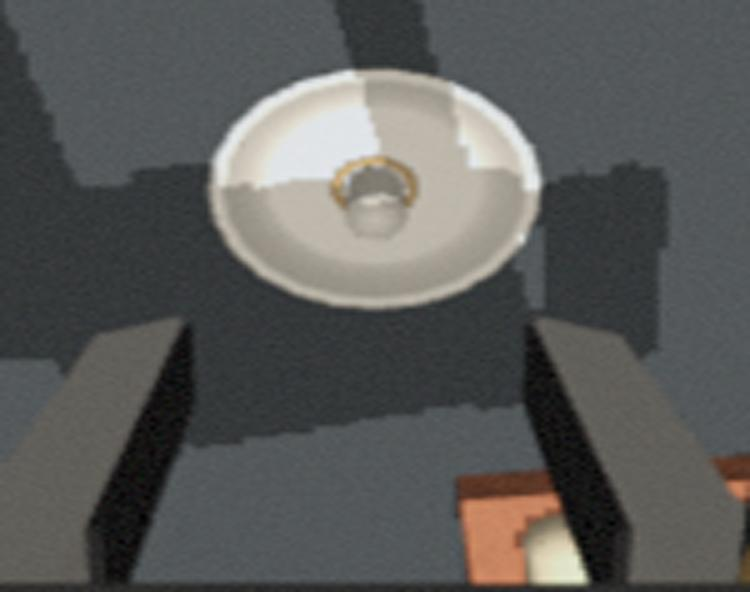

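Run:
```python
from meas import *
c=optics.get_calibration('wrist')
print(ray(c,(255.2,180.8),.016),ray(c,(255.4,187),.048))
# rim extremes
P=ray(c,[(180+211/5,181),(180+541/5,181),(255.2,130+68/3.7),(255.2,130+308/3.7)],.016); print(P.round(4), P[:2].mean(0),P[2:].mean(0))
go((.5595,.1735,.06,np.pi-.04),(.5595,.1735,.002,np.pi-.04))
```

```text
[[0.5546284  0.17741567 0.016     ]] [[0.55406946 0.17719295 0.048     ]]
[[0.5533 0.1379 0.016 ]
 [0.5565 0.2169 0.016 ]
 [0.5161 0.1788 0.016 ]
 [0.5958 0.1759 0.016 ]] [0.55487407 0.17740766 0.016     ] [0.55592659 0.17736783 0.016     ]
now 23.9 [0.5584 0.172  0.1312] [ 3.1416e+00 -7.0000e-04  3.0998e+00] w 0.047
[-0.11  0.16  7.12] [ 0.    -0.001 -0.002]
[-0.11  0.16 12.92] [ 0.    -0.001 -0.002]
```

>>> apply_moves:
  moves:
    - [[0.27,0.5,2],[0,0,0],0.5]
    - [[0.27,0.5,4],[0,0,0],0.5]
    - [[0.27,0.5,6],[0,0,0],0.5]
    - [[0.27,0.5,8],[0,0,0],0.5]
    - [[0.27,0.5,9.5],[0,0,0],0.5]
    - [[0.27,0.5,11],[0,0,0],0.5]
    - [[0.27,0.5,12],[0,0,0],0.5]
    - [[0.27,0.5,12.6],[0,0,0],0.5]
    - [[0.27,0.5,12.9],[0,0,0],0.5]
    - [[0.27,0.5,12.9],[0,0,0],0.5]

```text
time: 24.73
tool_pos: [0.556, 0.1783, 0.0023]
ee_rot: [3.141, -0.0, 3.101]
wrist_force: [0.2, -0.3, -0.8]
width: 0.047
```

Run:
```python
from meas import *
c,im=snap('scene'); cv2.imwrite('pics/b.png',cv2.resize(im[150:250,220:350],None,fx=6,fy=6,interpolation=cv2.INTER_CUBIC))
c,im=snap('wrist','w18.png')
go((.5555,.1773,.002,np.pi-.04)); print(robot.get_obs()['wrist_force'])
cv2.imwrite('pics/a.png',cv2.resize(im[130:290,180:330],None,fx=5,fy=3.7,interpolation=cv2.INTER_CUBIC))
```

```text
now 24.8333 [0.5568 0.1789 0.0035] [3.1403e+00 1.7000e-03 3.1015e+00] w 0.0472
[ 0.13 -0.17  0.15] [ 0.001  0.002 -0.   ]
[-0.30940297 -0.47145734  0.10382415]
```

View pics/b.png

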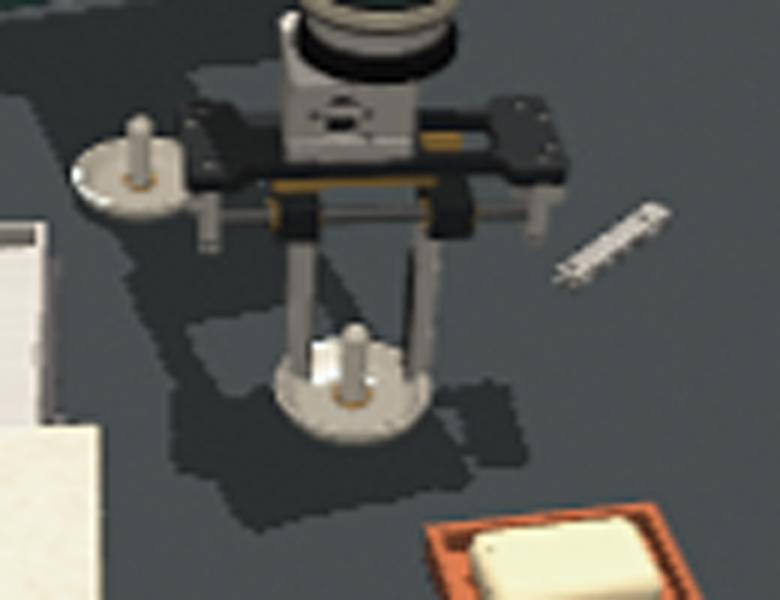

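View pics/a.png

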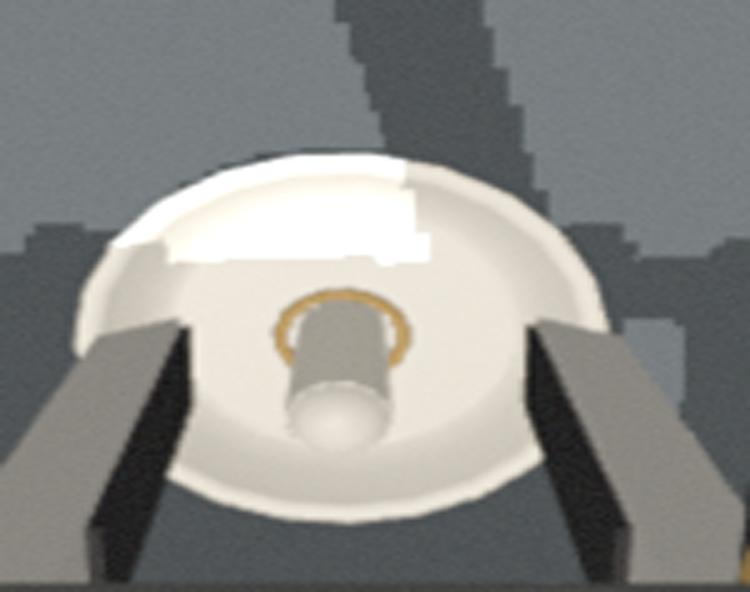

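>>> apply_moves:
  moves:
    - [[0.1,-0.2,0.1],[0,0,0],0.5]
    - [[0.1,-0.2,0.1],[0,0,0],0.45]
    - [[0.1,-0.2,0.1],[0,0,0],0.4]
    - [[0.1,-0.2,0.1],[0,0,0],0.35]
    - [[0.1,-0.2,0.1],[0,0,0],0.3]
    - [[0.1,-0.2,0.1],[0,0,0],0.25]
    - [[0.1,-0.2,0.1],[0,0,0],0.2]
    - [[0.1,-0.2,0.1],[0,0,0],0.15]
    - [[0.1,-0.2,0.1],[0,0,0],0.1]
    - [[0.1,-0.2,0.1],[0,0,0],0.05]

```text
time: 25.67
tool_pos: [0.555, 0.177, 0.0015]
ee_rot: [3.141, -0.0, 3.102]
wrist_force: [-0.9, -0.5, -0.4]
width: 0.0132
```

>>> apply_moves:
  moves:
    - [[0,0,0],[0,0,0],0.02]
    - [[0,0,0],[0,0,0],0.02]
    - [[0,0,0],[0,0,0],0.02]
    - [[0,0,0],[0,0,0],0.02]
    - [[0,0,0],[0,0,0],0.02]
    - [[0,0,0],[0,0,0],0.02]
    - [[0,0,-0.2],[0,0,0],0.02]
    - [[0,0,-0.6],[0,0,0],0.02]
    - [[0,0,-1.2],[0,0,0],0.02]
    - [[0,0,-1.8],[0,0,0],0.02]

```text
time: 26.5
tool_pos: [0.5549, 0.1771, 0.02]
ee_rot: [3.141, -0.0, 3.102]
wrist_force: [0.2, 0.0, -0.3]
width: 0.0135
```

Run:
```python
from meas import *
go((.515,-.165,.10,np.pi-.04)); print(robot.get_obs()['wrist_force'])
c,im=snap('scene'); cv2.imwrite('pics/b.png',cv2.resize(im[150:250,220:350],None,fx=6,fy=6,interpolation=cv2.INTER_CUBIC))
```

```text
now 26.5 [0.5549 0.1771 0.02  ] [ 3.1406e+00 -2.0000e-04  3.1019e+00] w 0.0135
[  2.63 -34.33  -8.04] [ 0.001 -0.     0.   ]
[ 0.21090081  0.02949477 -0.29436074]
```

View pics/b.png

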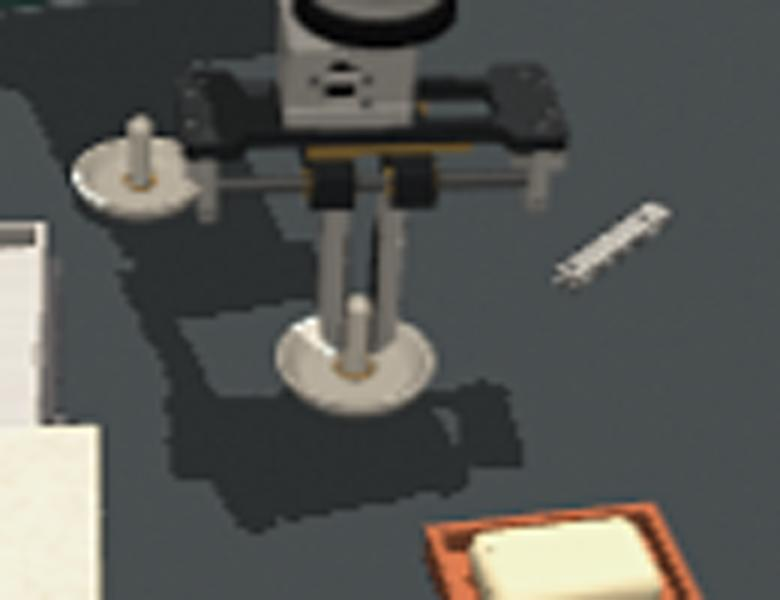

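Dish lifted upright. Carry it over the tray midpoint.

>>> apply_moves:
  moves:
    - [[0,0,-3],[0,0,0],0.02]
    - [[0,-1,-6],[0,0,0],0.02]
    - [[0.2,-4,-8],[0,0,0],0.02]
    - [[0.4,-8,-8],[0,0,0],0.02]
    - [[0.6,-12,-8],[0,0,0],0.02]
    - [[0.8,-16,-8],[0,0,0],0.02]
    - [[1,-20,-8],[0,0,0],0.02]
    - [[1.2,-24,-8],[0,0,0],0.02]
    - [[1.4,-28,-8],[0,0,0],0.02]
    - [[1.6,-31,-8],[0,0,0],0.02]

```text
time: 27.38
tool_pos: [0.5263, -0.1353, 0.1]
ee_rot: [-3.141, 0.001, 3.1]
wrist_force: [0.9, -0.2, -0.4]
width: 0.0135
```

>>> apply_moves:
  moves:
    - [[0.1,-2,0],[0,0,0],0.02]
    - [[0.1,-3,0],[0,0,0],0.02]
    - [[0.1,-3,0],[0,0,0],0.02]
    - [[0.1,-3,0],[0,0,0],0.02]
    - [[0.1,-3,0],[0,0,0],0.02]
    - [[0.1,-3,0],[0,0,0],0.02]
    - [[0.1,-3,0],[0,0,0],0.02]
    - [[0.1,-3,0],[0,0,0],0.02]
    - [[0.1,-3,0],[0,0,0],0.02]
    - [[0.1,-3,0],[0,0,0],0.02]

```text
time: 28.22
tool_pos: [0.5245, -0.1616, 0.0993]
ee_rot: [3.141, 0.0, 3.103]
wrist_force: [-0.7, 1.0, -0.7]
width: 0.0134
```

Run:
```python
from meas import *
go((.525,-.1655,.10,np.pi-.04)); print(robot.get_obs()['wrist_force'])
c,im=snap('wrist','w19.png')
H,S,V,rect=measure(c,im)
g=(H>45)&(H<80)&(S>90); b=(H>105)&(H<125)&(S>90)
for m in (g,b):
    a=big(m)[0]; print(a[0],a[3])
cv2.imwrite('pics/a.png',cv2.resize(im[60:260,90:410],None,fx=2.5,fy=2.5,interpolation=cv2.INTER_CUBIC))
```

```text
now 28.2167 [ 0.5245 -0.1616  0.0993] [3.1406 0.     3.1025] w 0.0134
[-0.06 -0.38 -0.08] [0.001 0.    0.001]
[-0.73661825  0.99148356 -0.69269371]
cam [ 0.447 -0.158  0.3  ]
545 [330 166  19  51 545]
741 [153 159  17  63 741]
```

View pics/a.png

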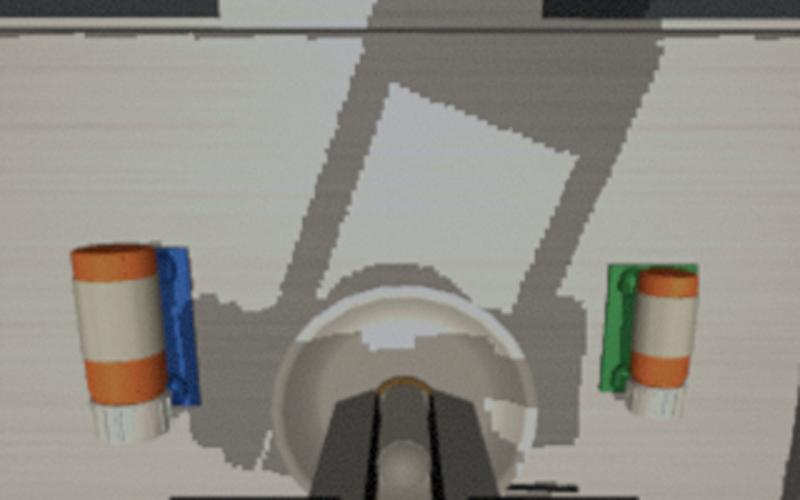

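Run:
```python
from meas import *
c=optics.get_calibration('wrist')
f=lambda x,y:(90+x/2.5-.3,60+y/2.5-.3)
G=ray(c,[f(609,264),f(602,391)],.016)[:,:2]; B=ray(c,[f(187,247),f(200,405)],.016)[:,:2]
print(G,B,np.linalg.norm(G[0]-G[1]),np.linalg.norm(B[0]-B[1]))
g=G.mean(0);b=B.mean(0)
d=g-b; print('yaw by line',np.degrees(np.arctan2(-d[0],d[1])),np.hypot(*d))
u=d/np.hypot(*d); gc=g+u*.019; bc=b-u*.023; print(gc,bc,(gc+bc)/2)
print('blue from yaw',np.degrees(np.arctan2(*(B[1]-B[0])[::-1])),np.degrees(np.arctan2(*(G[1]-G[0])[::-1])))
# front rim inner top edge
P=ray(c,[f(0,33),f(795,36)],.027); print(P)
# dish rim extents
print(ray(c,[f(270,400),f(537,400)],.0995+.016-.003))
```

```text
[[ 0.49970511 -0.07314644]
 [ 0.55702689 -0.07388966]] [[ 0.48563746 -0.2511084 ]
 [ 0.55676452 -0.25398522]] 0.057326597154544454 0.07118521816939352
yaw by line -2.291843368180783 0.1791720756425228
[ 0.5291258  -0.05453325] [ 0.52028123 -0.27552841] [ 0.52470351 -0.16503083]
blue from yaw -2.3161294340007648 -0.7428400261597307
[[ 0.40153142 -0.30749527  0.027     ]
 [ 0.41386213 -0.01041868  0.027     ]]
[[ 0.51870418 -0.20071814  0.1125    ]
 [ 0.52175251 -0.12176396  0.1125    ]]
```

Run:
```python
from meas import *
c=optics.get_calibration('wrist'); o=robot.get_obs()
f=lambda x,y:(90+x/2.5-.3,60+y/2.5-.3)
print(o['tool_pos'],ray(c,[f(405,284)],.1138)+[.04,0,0])
go((.5247,-.165,.045,np.pi-.04),(.5247,-.165,.0145,np.pi-.04))
```

```text
[ 0.52453914 -0.16179255  0.09924964] [[ 0.5250405  -0.15948317  0.1138    ]]
now 28.2667 [ 0.5245 -0.1618  0.0992] [3.1407e+00 1.0000e-04 3.1023e+00] w 0.0132
[-0.03 -0.32  5.42] [0.001 0.    0.001]
[-0.03 -0.33  8.47] [0.001 0.    0.001]
```

>>> apply_moves:
  moves:
    - [[0,-0.36,1.5],[0,0,0],0.02]
    - [[0,-0.36,3],[0,0,0],0.02]
    - [[0,-0.36,4.5],[0,0,0],0.02]
    - [[0,-0.36,5.8],[0,0,0],0.02]
    - [[0,-0.36,6.8],[0,0,0],0.02]
    - [[0,-0.36,7.4],[0,0,0],0.02]
    - [[0,-0.36,7.8],[0,0,0],0.02]
    - [[0,-0.36,8.0],[0,0,0],0.02]
    - [[0,-0.36,8.1],[0,0,0],0.02]
    - [[0,-0.36,8.2],[0,0,0],0.02]

```text
time: 29.1
tool_pos: [0.5249, -0.1658, 0.0179]
ee_rot: [3.141, 0.001, 3.102]
wrist_force: [-0.3, -0.6, -0.4]
width: 0.0132
```

>>> apply_moves:
  moves:
    - [[0,0,0.03],[0,0,0],0.02]
    - [[0,0,0.06],[0,0,0],0.02]
    - [[0,0,0.09],[0,0,0],0.02]
    - [[0,0,0.12],[0,0,0],0.02]
    - [[0,0,0.15],[0,0,0],0.02]
    - [[0,0,0.18],[0,0,0],0.02]
    - [[0,0,0.2],[0,0,0],0.02]
    - [[0,0,0.22],[0,0,0],0.02]
    - [[0,0,0.24],[0,0,0],0.02]
    - [[0,0,0.24],[0,0,0],0.02]

```text
time: 29.93
tool_pos: [0.5243, -0.1656, 0.0148]
ee_rot: [3.141, -0.0, 3.102]
wrist_force: [-0.7, 0.4, -1.2]
width: 0.0134
```

Run:
```python
from meas import *
go((.5243,-.1654,.0145,np.pi-.04)); print(robot.get_obs()['wrist_force'])
c,im=snap('wrist','w20.png')
cv2.imwrite('pics/a.png',cv2.resize(im[60:260,90:410],None,fx=2.5,fy=2.5,interpolation=cv2.INTER_CUBIC))
c,im=snap('scene'); cv2.imwrite('pics/b.png',cv2.resize(im[150:250,90:240],None,fx=5,fy=5,interpolation=cv2.INTER_CUBIC))
```

```text
now 29.9333 [ 0.5243 -0.1656  0.0148] [ 3.1406e+00 -1.0000e-04  3.1018e+00] w 0.0134
[0.   0.02 0.03] [ 0.001 -0.     0.   ]
[-0.6942239   0.42241575 -1.23795376]
```

View pics/a.png

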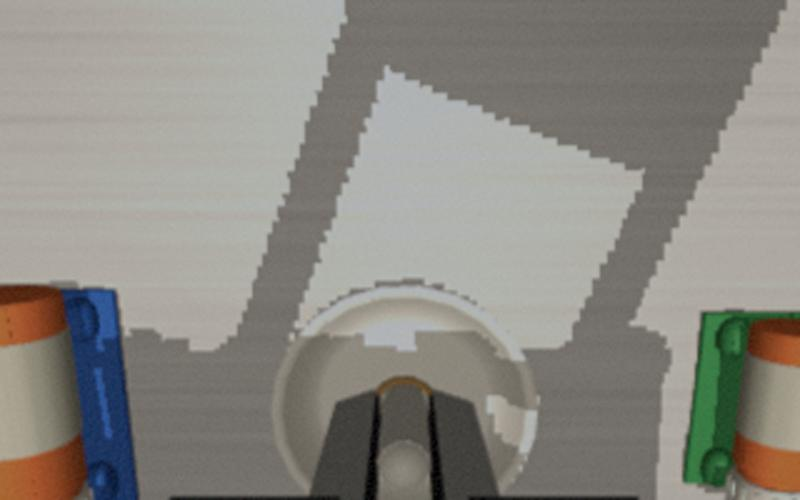

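View pics/b.png

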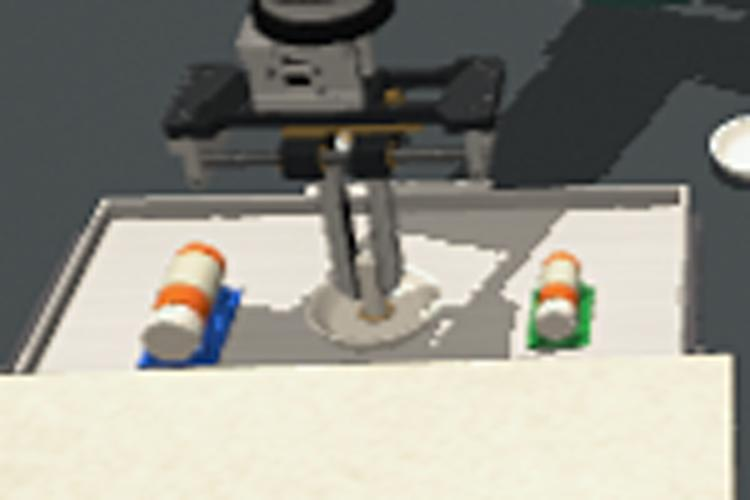

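Nearly down. Lower in sub-millimetre steps until the force shows contact.

>>> apply_moves:
  moves:
    - [[0,0,0.02],[0,0,0],0.02]
    - [[0,0,0.04],[0,0,0],0.02]
    - [[0,0,0.06],[0,0,0],0.02]
    - [[0,0,0.08],[0,0,0],0.02]
    - [[0,0,0.1],[0,0,0],0.02]
    - [[0,0,0.12],[0,0,0],0.02]
    - [[0,0,0.14],[0,0,0],0.02]
    - [[0,0,0.15],[0,0,0],0.02]
    - [[0,0,0.15],[0,0,0],0.02]
    - [[0,0,0.15],[0,0,0],0.02]

```text
time: 30.87
tool_pos: [0.5244, -0.1656, 0.0145]
ee_rot: [3.141, 0.0, 3.102]
wrist_force: [-2.8, 0.8, 6.1]
width: 0.0135
```

Run:
```python
from meas import *
o=robot.get_obs(); print(o['tool_pos'],o['wrist_force'])
```

```text
[ 0.52441992 -0.16562425  0.01446386] [-2.79291533  0.78647957  6.11493376]
```

>>> apply_moves:
  moves:
    - [[0,0,-0.05],[0,0,0],0.05]
    - [[0,0,-0.05],[0,0,0],0.12]
    - [[0,0,-0.05],[0,0,0],0.18]
    - [[0,0,-0.05],[0,0,0],0.24]
    - [[0,0,-0.05],[0,0,0],0.3]
    - [[0,0,-0.05],[0,0,0],0.35]
    - [[0,0,-0.05],[0,0,0],0.4]
    - [[0,0,-0.05],[0,0,0],0.4]
    - [[0,0,-1],[0,0,0],0.4]
    - [[0,0,-2],[0,0,0],0.4]

```text
time: 31.7
tool_pos: [0.5237, -0.1654, 0.0332]
ee_rot: [3.14, -0.002, 3.102]
wrist_force: [-0.3, 0.6, 0.5]
width: 0.0374
```

>>> apply_moves:
  moves:
    - [[0,0,-2],[0,0,0],0.4]
    - [[0,0,-4],[0,0,0],0.4]
    - [[0,0,-7],[0,0,0],0.4]
    - [[0,0,-10],[0,0,0],0.4]
    - [[0,0,-10],[0,0,0],0.4]
    - [[0,0,-10],[0,0,0],0.4]
    - [[0,0,-10],[0,0,0],0.4]
    - [[0,0,-10],[0,0,0],0.4]
    - [[0,0,-10],[0,0,0],0.4]
    - [[0,0,-10],[0,0,0],0.4]

```text
time: 32.53
tool_pos: [0.5235, -0.1654, 0.1317]
ee_rot: [3.14, -0.003, 3.102]
wrist_force: [0.1, -0.6, -0.2]
width: 0.0377
```

Run:
```python
from meas import *
c,im=snap('wrist','w21.png')
go((.43,.345,.13,2.30)); print(robot.get_obs()['joint_positions'])
```

```text
now 32.5833 [ 0.5237 -0.1655  0.132 ] [ 3.1398e+00 -2.2000e-03  3.1018e+00] w 0.0376
[11.39 50.63  0.32] [ 0.001 -0.003  0.802]
[-4.09875357e-01  1.03460893e-01  1.45623291e+00  8.71056020e-04
  1.58464161e+00 -1.94082468e+00]
```

View pics/w21.png

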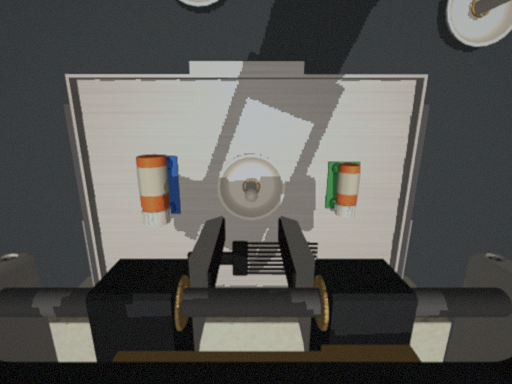

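Run:
```python
from meas import *
c=optics.get_calibration('wrist'); im=cv2.imread('pics/w21.png')
cv2.imwrite('pics/a.png',cv2.resize(im[65:225,130:370],None,fx=3.3,fy=3.3,interpolation=cv2.INTER_CUBIC))
```

```text
(no output)
```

View pics/a.png

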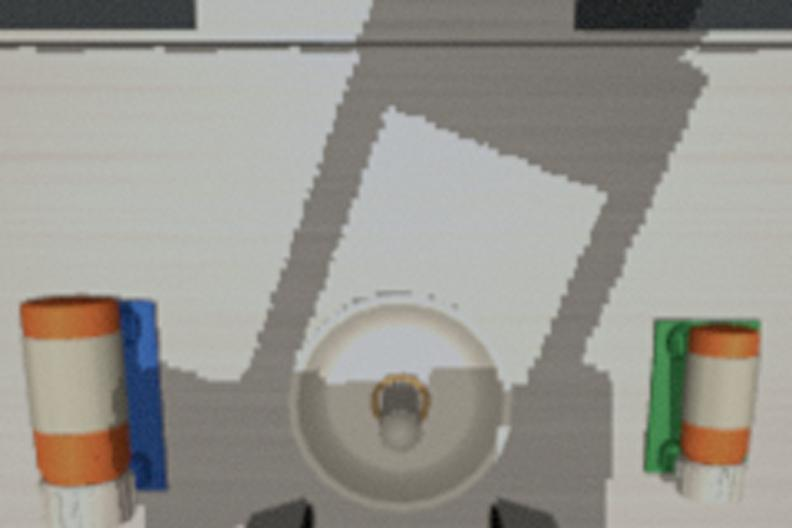

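Run:
```python
from meas import *
c=optics.get_calibration('wrist')
f=lambda x,y:(130+x/3.3-.35,65+y/3.3-.35)
G=ray(c,[f(656,320),f(646,471)],.016)[:,:2]; B=ray(c,[f(155,300),f(166,489)],.016)[:,:2]
g=G.mean(0);b=B.mean(0);d=g-b;u=d/np.hypot(*d);gc=g+u*.019;bc=b-u*.023
print('rests',gc,bc,'mid',(gc+bc)/2,'yaw',np.degrees(np.arctan2(-d[0],d[1])),np.hypot(*(gc-bc)))
E4=ray(c,[f(290,402),f(511,402),f(400,299),f(400,508)],.029)[:,:2]; print('dish',E4[:2].mean(0),E4[2:].mean(0),np.linalg.norm(E4[1]-E4[0]),np.linalg.norm(E4[3]-E4[2]))
print('rim bottom', ray(c,[f(10,46),f(785,46)],.014), 'top',ray(c,[f(10,40),f(785,43)],.027))
```

```text
rests [ 0.52927234 -0.05457312] [ 0.52060228 -0.27554906] mid [ 0.52493731 -0.16506109] yaw -2.24686506071015 0.22114596373700193
dish [ 0.52346063 -0.16498738] [ 0.52518784 -0.16524031] 0.07756041509454045 0.07579300850103543
rim bottom [[ 0.400238   -0.29006632  0.014     ]
 [ 0.41013275 -0.03248234  0.014     ]] top [[ 0.40035464 -0.28459436  0.027     ]
 [ 0.41072142 -0.0378388   0.027     ]]
```

>>> apply_moves:
  moves:
    - [[0.8,3.8,0],[0,0,0.08],0.6]
    - [[1.7,7.6,0],[0,0,0.16],0.6]
    - [[2.6,11.4,0],[0,0,0.24],0.6]
    - [[3.4,15.2,0],[0,0,0.32],0.6]
    - [[4.3,19,0],[0,0,0.4],0.6]
    - [[5.1,22.8,0],[0,0,0.48],0.6]
    - [[6,26.6,0],[0,0,0.56],0.6]
    - [[6.8,30.4,0],[0,0,0.64],0.6]
    - [[7.7,34.2,0],[0,0,0.72],0.6]
    - [[8.5,38,0],[0,0,0.8],0.6]

```text
time: 33.42
tool_pos: [0.4535, 0.2191, 0.1333]
ee_rot: [3.141, -0.001, 2.298]
wrist_force: [0.4, 0.1, 0.6]
width: 0.0568
```

Run:
```python
from meas import *
go((.4255,.346,.11,2.30))
```

```text
now 33.4167 [0.4535 0.2191 0.1333] [ 3.1414e+00 -8.0000e-04  2.2979e+00] w 0.0568
[11.34  6.35  2.34] [ 0.    -0.001 -0.002]
```

>>> apply_moves:
  moves:
    - [[3,2,0.6],[0,0,-0.002],0.6]
    - [[6,3.5,1.2],[0,0,-0.002],0.6]
    - [[9,5,1.8],[0,0,-0.002],0.6]
    - [[11,6.1,2.3],[0,0,-0.002],0.6]
    - [[11,6.1,2.3],[0,0,-0.002],0.6]
    - [[11,6.1,2.3],[0,0,-0.002],0.6]
    - [[11,6.1,2.3],[0,0,-0.002],0.6]
    - [[11,6.1,2.3],[0,0,-0.002],0.6]
    - [[11,6.1,2.3],[0,0,-0.002],0.6]
    - [[11,6.1,2.3],[0,0,-0.002],0.6]

```text
time: 34.25
tool_pos: [0.4272, 0.3391, 0.1112]
ee_rot: [3.14, -0.0, 2.302]
wrist_force: [-0.3, 0.5, -0.1]
width: 0.0561
```

Run:
```python
from meas import *
c,im=snap('wrist','w22.png')
H,S,V,rect=measure(c,im)
q=proj(c,[.4255,.346,.007])[0].astype(int); print(q)
m=np.zeros(V.shape,bool); x,y=q; m[y-70:y+70,x-25:x+25]=(V>150)[y-70:y+70,x-25:x+25]
p,a=rect(m,.007,'file')
go((p[0]/1e3,p[1]/1e3,-.019,np.radians(a)+np.pi))
cv2.imwrite('pics/a.png',cv2.resize(im[100:300,150:350],None,fx=3,fy=3,interpolation=cv2.INTER_CUBIC))
```

```text
cam [0.375 0.396 0.312]
[254 180]
file c [425.9 346.2] sz [15.7 93.6] ang -48.2 n 986
now 34.3 [0.427  0.3392 0.1112] [ 3.1403e+00 -4.0000e-04  2.3022e+00] w 0.0565
[ 0.59  0.36 13.02] [ 0.001 -0.     0.002]
```

View pics/a.png

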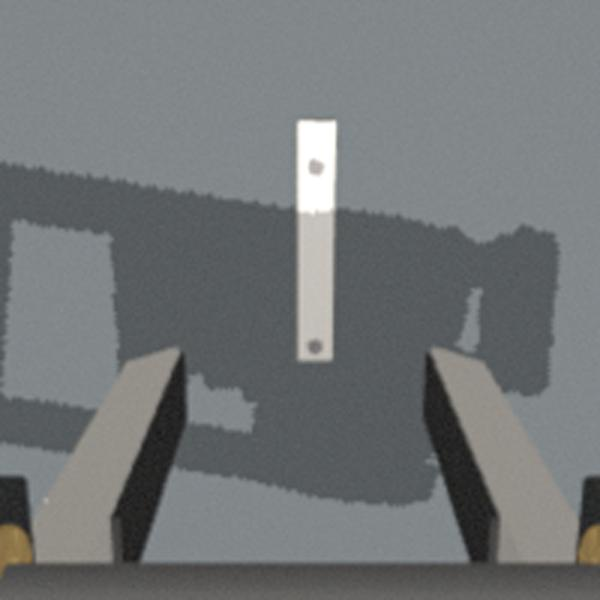

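>>> apply_moves:
  moves:
    - [[0.6,0.35,3],[0,0,0],0.5]
    - [[0.6,0.35,6],[0,0,0],0.5]
    - [[0.6,0.35,8.5],[0,0,0],0.5]
    - [[0.6,0.35,10.5],[0,0,0],0.5]
    - [[0.6,0.35,12],[0,0,0],0.5]
    - [[0.6,0.35,12.5],[0,0,0],0.5]
    - [[0.6,0.35,12.8],[0,0,0],0.5]
    - [[0.6,0.35,13],[0,0,0],0.5]
    - [[0.6,0.35,13],[0,0,0],0.5]
    - [[0.6,0.35,13],[0,0,0],0.5]

```text
time: 35.13
tool_pos: [0.426, 0.3474, -0.0178]
ee_rot: [3.138, -0.0, 2.304]
wrist_force: [0.3, -0.3, 0.8]
width: 0.0467
```

Run:
```python
from meas import *
o=robot.get_obs(); print(o['tool_pos'],o['wrist_force'])
c,im=snap('scene'); cv2.imwrite('pics/b.png',cv2.resize(im[120:220,270:400],None,fx=6,fy=6,interpolation=cv2.INTER_CUBIC))
```

```text
[ 0.42603724  0.34744728 -0.01783825] [ 0.2518896  -0.30033043  0.82455126]
```

View pics/b.png

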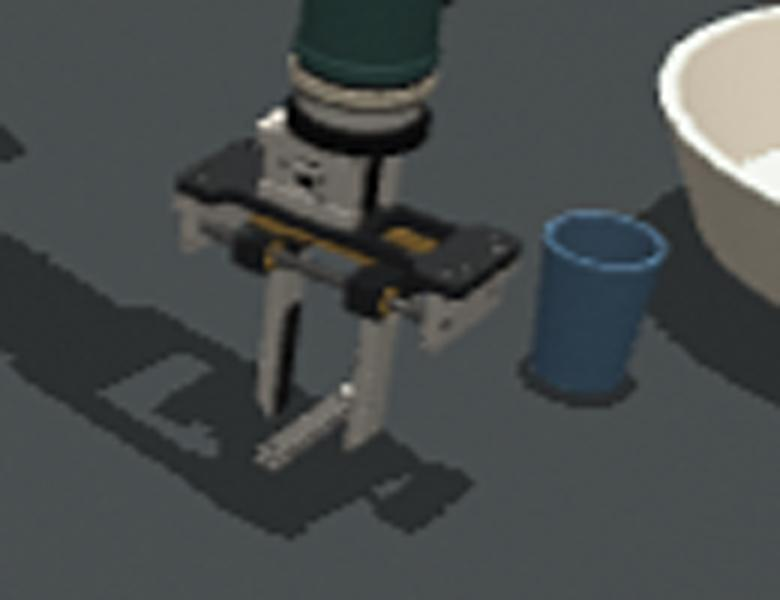

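>>> apply_moves:
  moves:
    - [[0,0,0.04],[0,0,0],0.5]
    - [[0,0,0.08],[0,0,0],0.5]
    - [[0,0,0.12],[0,0,0],0.5]
    - [[0,0,0.15],[0,0,0],0.5]
    - [[0,0,0.18],[0,0,0],0.5]
    - [[0,0,0.2],[0,0,0],0.5]
    - [[0,0,0.2],[0,0,0],0.5]
    - [[0,0,0.2],[0,0,0],0.5]
    - [[0,0,0.2],[0,0,0],0.5]
    - [[0,0,0.2],[0,0,0],0.5]

```text
time: 36.02
tool_pos: [0.4251, 0.3469, -0.0211]
ee_rot: [3.141, -0.001, 2.304]
wrist_force: [-0.5, 0.5, 2.1]
width: 0.0471
```

>>> apply_moves:
  moves:
    - [[0,0,0],[0,0,0],0.4]
    - [[0,0,0],[0,0,0],0.3]
    - [[0,0,0],[0,0,0],0.2]
    - [[0,0,0],[0,0,0],0.12]
    - [[0,0,0],[0,0,0],0.05]
    - [[0,0,0],[0,0,0],0.03]
    - [[0,0,0],[0,0,0],0.03]
    - [[0,0,0],[0,0,0],0.03]
    - [[0,0,0],[0,0,0],0.03]
    - [[0,0,0],[0,0,0],0.03]

```text
time: 36.85
tool_pos: [0.4252, 0.347, -0.0211]
ee_rot: [3.141, -0.001, 2.304]
wrist_force: [-0.7, -0.0, 2.7]
width: 0.0136
```

Run:
```python
from meas import *
o=robot.get_obs(); print(o['tool_pos'],o['wrist_force'],o['width'])
go((.445,-.162,.1,np.pi/2-.04))
c,im=snap('wrist','w23.png')
```

```text
[ 0.42521852  0.3470161  -0.02109556] [-0.7121648  -0.00955037  2.67526024] 0.01363551077633071
now 36.85 [ 0.4252  0.347  -0.0211] [ 3.1406e+00 -6.0000e-04  2.3038e+00] w 0.0136
[-39.15 -32.58 -12.17] [ 0.001 -0.001  0.773]
```

View pics/w23.png

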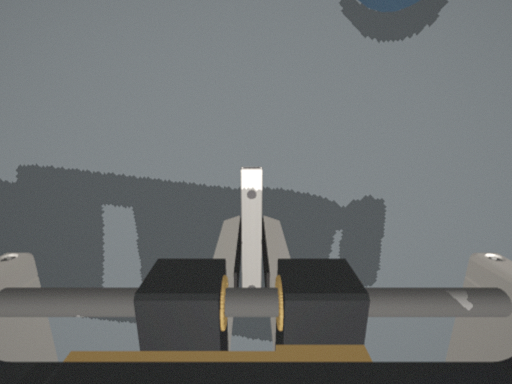

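>>> apply_moves:
  moves:
    - [[0,0,-2],[0,0,0],0.03]
    - [[0,0,-5],[0,0,0],0.03]
    - [[0,0,-8],[0,0,0],0.03]
    - [[-1.5,-1.3,-10],[0,0,0.03],0.03]
    - [[-4.5,-3.8,-12],[0,0,0.08],0.03]
    - [[-7.5,-6.3,-12],[0,0,0.14],0.03]
    - [[-10.5,-8.7,-12],[0,0,0.2],0.03]
    - [[-13.5,-11.2,-12],[0,0,0.26],0.03]
    - [[-16.5,-13.7,-12],[0,0,0.32],0.03]
    - [[-19.5,-16.2,-12],[0,0,0.38],0.03]

```text
time: 37.73
tool_pos: [0.4345, 0.0918, 0.0979]
ee_rot: [3.142, -0.001, 1.921]
wrist_force: [0.3, -0.0, -0.3]
width: 0.0139
```

Run:
```python
from meas import *
go((.445,-.162,.1,np.pi/2-.04))
```

```text
now 37.7333 [0.4345 0.0918 0.0979] [ 3.1416e+00 -1.0000e-03  1.9214e+00] w 0.0139
[-24.2   -7.73  -0.23] [-0.    -0.001  0.391]
```

>>> apply_moves:
  moves:
    - [[-4,-1.3,0],[0,0,0.06],0.03]
    - [[-8,-2.6,0],[0,0,0.12],0.03]
    - [[-12,-3.9,0],[0,0,0.18],0.03]
    - [[-16,-5.2,0],[0,0,0.25],0.03]
    - [[-20,-6.5,0],[0,0,0.32],0.03]
    - [[-23.6,-7.6,0],[0,0,0.39],0.03]
    - [[-23.6,-7.6,0],[0,0,0.39],0.03]
    - [[-23.6,-7.6,0],[0,0,0.39],0.03]
    - [[-23.6,-7.6,0],[0,0,0.39],0.03]
    - [[-23.6,-7.6,0],[0,0,0.39],0.03]

```text
time: 38.57
tool_pos: [0.4452, -0.1529, 0.0978]
ee_rot: [-3.141, -0.002, 1.536]
wrist_force: [0.1, -0.5, -0.3]
width: 0.0138
```

Run:
```python
from meas import *
c,im=snap('wrist','w24.png')
o=robot.get_obs(); R0=Ro.from_euler('xyz',o['ee_rot'])
for x0 in (-.004,-.001,.002): print(x0,proj(c,R0.apply([[x0+.0475,0,-.030],[x0+.0475,0,-.021],[x0+.0375,0,-.03]])+o['tool_pos']).round(1).tolist())
go((.445,-.162,.1,np.pi/2-.04))
cv2.imwrite('pics/a.png',cv2.resize(im[100:300,170:330],None,fx=4.5,fy=3,interpolation=cv2.INTER_CUBIC))
```

```text
-0.004 [[253.2, 170.6], [253.1, 168.1], [253.2, 185.7]]
-0.001 [[253.2, 166.0], [253.2, 163.6], [253.2, 181.2]]
0.002 [[253.3, 161.3], [253.2, 159.2], [253.2, 176.7]]
now 38.6167 [ 0.4454 -0.1528  0.098 ] [-3.1412e+00 -1.5000e-03  1.5362e+00] w 0.0136
[-0.92 -0.01 -0.2 ] [-0.    -0.002  0.005]
```

View pics/w24.png

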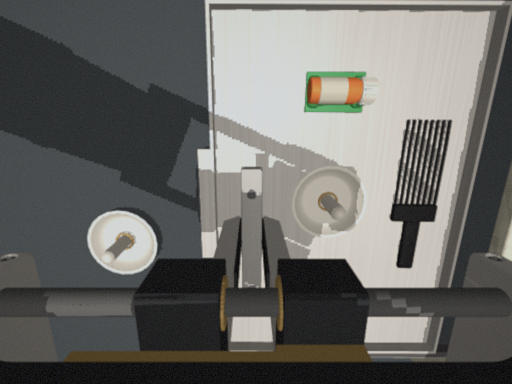

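View pics/a.png

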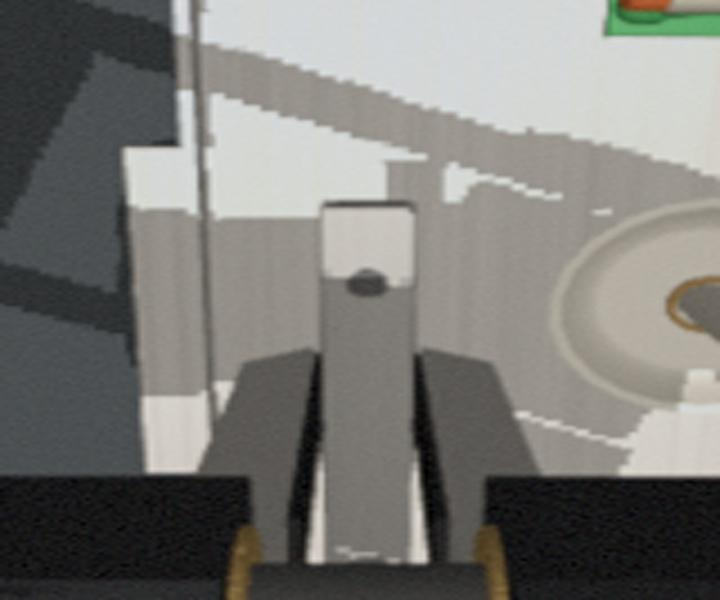

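>>> apply_moves:
  moves:
    - [[-0.3,0,1],[0,0,0.005],0.03]
    - [[-0.65,0,2.5],[0,0,0.005],0.03]
    - [[-0.65,0,4],[0,0,0.005],0.03]
    - [[-0.65,0,5.5],[0,0,0.005],0.03]
    - [[-0.65,0,7],[0,0,0.005],0.03]
    - [[-0.65,0,8],[0,0,0.005],0.03]
    - [[-0.65,0,8.5],[0,0,0.005],0.03]
    - [[-0.65,0,8.5],[0,0,0.005],0.03]
    - [[-0.65,0,8.5],[0,0,0.005],0.03]
    - [[-0.65,0,8.5],[0,0,0.005],0.03]

```text
time: 39.45
tool_pos: [0.446, -0.1609, 0.0143]
ee_rot: [3.14, -0.0, 1.529]
wrist_force: [-0.1, -0.3, -0.8]
width: 0.0137
```

Run:
```python
from meas import *
c,im=snap('wrist','w25.png')
go((.445,-.1595,-.0075,np.pi/2-.04))
cv2.imwrite('pics/a.png',cv2.resize(im[100:300,130:370],None,fx=3.3,fy=3,interpolation=cv2.INTER_CUBIC))
```

```text
now 39.5 [ 0.4461 -0.161   0.0144] [3.1396 0.     1.529 ] w 0.0134
[ 0.14 -0.12  2.19] [ 0.002  0.    -0.002]
```

View pics/a.png

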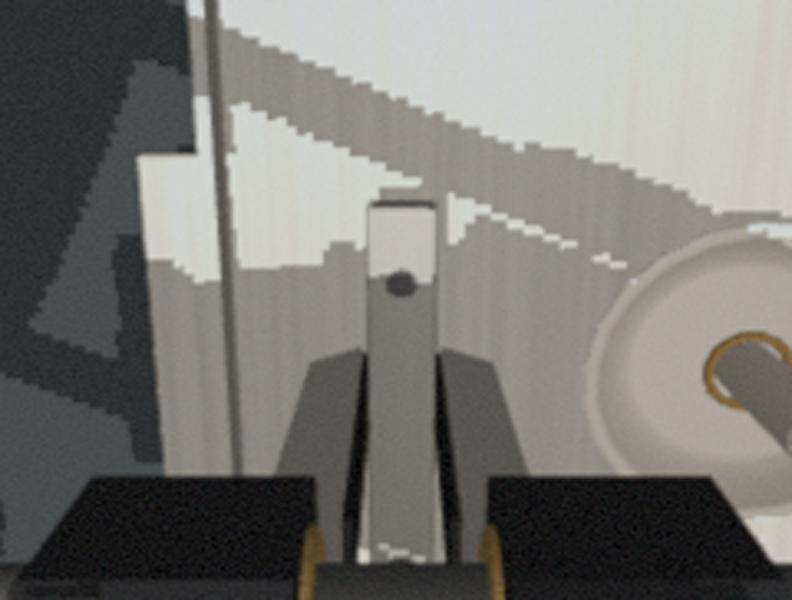

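>>> apply_moves:
  moves:
    - [[0.1,-0.1,0.5],[0,0,-0.001],0.03]
    - [[0.13,-0.1,1],[0,0,-0.001],0.03]
    - [[0.13,-0.1,1.4],[0,0,-0.001],0.03]
    - [[0.13,-0.1,1.7],[0,0,-0.001],0.03]
    - [[0.13,-0.1,1.9],[0,0,-0.001],0.03]
    - [[0.13,-0.1,2.0],[0,0,-0.001],0.03]
    - [[0.13,-0.1,2.1],[0,0,-0.001],0.03]
    - [[0.13,-0.1,2.15],[0,0,-0.001],0.03]
    - [[0.13,-0.1,2.2],[0,0,-0.001],0.03]
    - [[0.13,-0.1,2.2],[0,0,-0.001],0.03]

```text
time: 40.33
tool_pos: [0.4442, -0.1593, -0.0081]
ee_rot: [-3.141, -0.001, 1.53]
wrist_force: [-2.4, 0.4, 3.1]
width: 0.0137
```

Run:
```python
from meas import *
go((.445,-.1595,-.0075,np.pi/2-.04)); print(robot.get_obs()['wrist_force'])
```

```text
now 40.3333 [ 0.4442 -0.1593 -0.0081] [-3.1415e+00 -9.0000e-04  1.5299e+00] w 0.0137
[-0.02  0.08 -0.06] [-0.    -0.001 -0.001]
[-2.36266175  0.37407559  3.05573985]
```

>>> apply_moves:
  moves:
    - [[0,0.04,-0.15],[0,0,0],0.03]
    - [[0,0.08,-0.15],[0,0,0],0.03]
    - [[0,0.08,-0.1],[0,0,0],0.03]
    - [[0,0.08,-0.05],[0,0,0],0.03]
    - [[0,0.08,-0.05],[0,0,0],0.1]
    - [[0,0.08,-0.05],[0,0,0],0.17]
    - [[0,0.08,-0.05],[0,0,0],0.24]
    - [[0,0.08,-0.05],[0,0,0],0.28]
    - [[0,0.08,-0.05],[0,0,0],0.28]
    - [[0,0.08,-0.05],[0,0,0],0.28]

```text
time: 41.17
tool_pos: [0.4451, -0.1594, -0.0081]
ee_rot: [3.141, -0.001, 1.53]
wrist_force: [0.6, -0.4, 0.5]
width: 0.0261
```

>>> apply_moves:
  moves:
    - [[0,0,-0.5],[0,0,0],0.28]
    - [[0,0,-2],[0,0,0],0.28]
    - [[0,0,-5],[0,0,0],0.28]
    - [[0,0,-8],[0,0,0],0.28]
    - [[0,0,-11],[0,0,0],0.28]
    - [[0,0,-14],[0,0,0],0.28]
    - [[0,0,-15],[0,0,0],0.28]
    - [[0,0,-15],[0,0,0],0.28]
    - [[0,0,-15],[0,0,0],0.28]
    - [[0,0,-15],[0,0,0],0.28]

```text
time: 42.0
tool_pos: [0.4438, -0.1588, 0.1394]
ee_rot: [-3.138, -0.003, 1.53]
wrist_force: [-0.1, 0.3, -0.6]
width: 0.0262
```

Run:
```python
from meas import *
c,im=snap('wrist','w26.png')
o=robot.get_obs();print(o['tool_pos'],o['width'])
```

```text
[ 0.44363396 -0.15876785  0.13910407] 0.02586758933267268
```

View pics/w26.png

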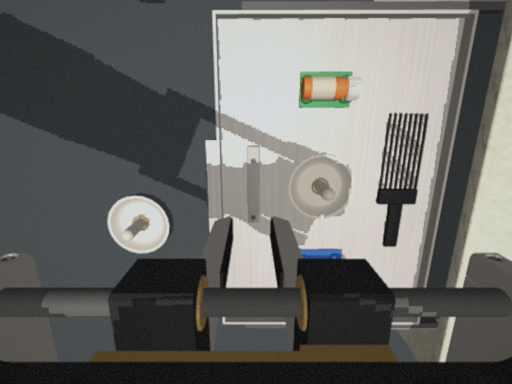

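>>> apply_moves:
  moves:
    - [[4,-1,-2],[0,0,0],0.28]
    - [[8,-2,-4],[0,0,0],0.28]
    - [[12,-3,-6],[0,0,0],0.28]
    - [[16,-4,-8],[0,0,0],0.28]
    - [[20,-5,-9],[0,0,0],0.28]
    - [[24,-6,-10],[0,0,0],0.28]
    - [[28,-7,-10],[0,0,0],0.28]
    - [[32,-8,-10],[0,0,0],0.28]
    - [[36,-9,-10],[0,0,0],0.28]
    - [[40,-10,-10],[0,0,0],0.28]

```text
time: 42.88
tool_pos: [0.3632, 0.2305, 0.2403]
ee_rot: [-3.139, 0.001, 1.53]
wrist_force: [0.7, -0.3, 0.8]
width: 0.0262
```

Run:
```python
from meas import *
c,im=snap('top','t9.png')
cv2.imwrite('pics/a.png',cv2.resize(im[125:240,275:425],None,fx=5,fy=5,interpolation=cv2.INTER_CUBIC))
c,im=snap('scene','s9.png')
cv2.imwrite('pics/b.png',cv2.resize(im[140:260,80:240],None,fx=5,fy=5,interpolation=cv2.INTER_CUBIC))
```

```text
(no output)
```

View pics/a.png

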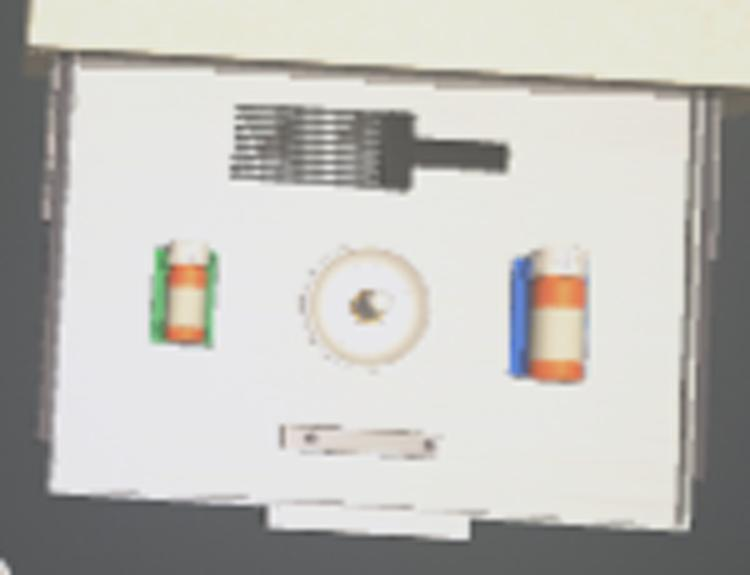

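View pics/b.png

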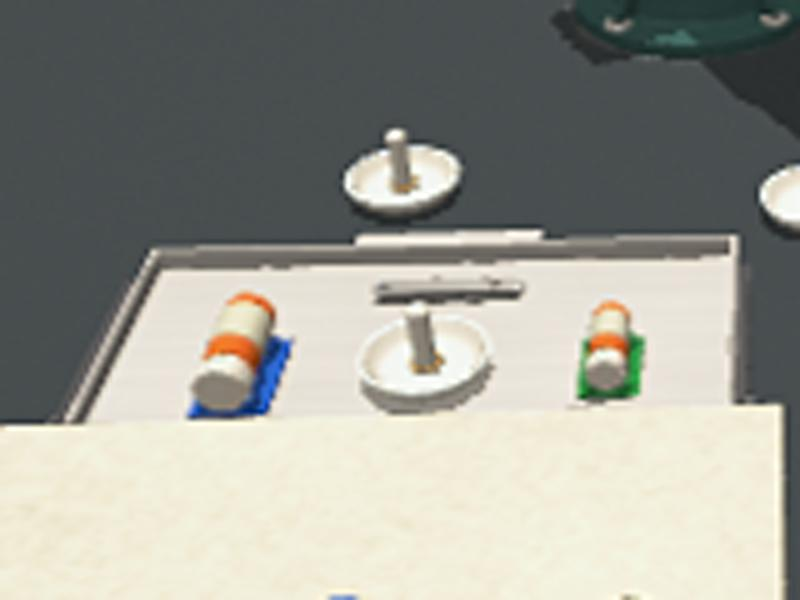

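Run:
```python
from meas import *
c=optics.get_calibration('top'); im=cv2.imread('pics/t9.png')
cv2.imwrite('pics/a.png',cv2.resize(im[170:240,320:375],None,fx=10,fy=8.5,interpolation=cv2.INTER_CUBIC))
w=cv2.imread('pics/w26.png')
cv2.imwrite('pics/b.png',cv2.resize(w[130:240,205:365],None,fx=5,fy=5,interpolation=cv2.INTER_CUBIC))
```

```text
(no output)
```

View pics/a.png

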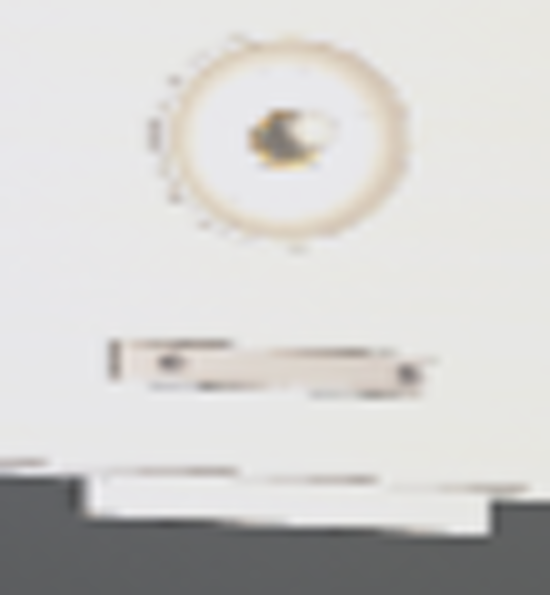

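View pics/b.png

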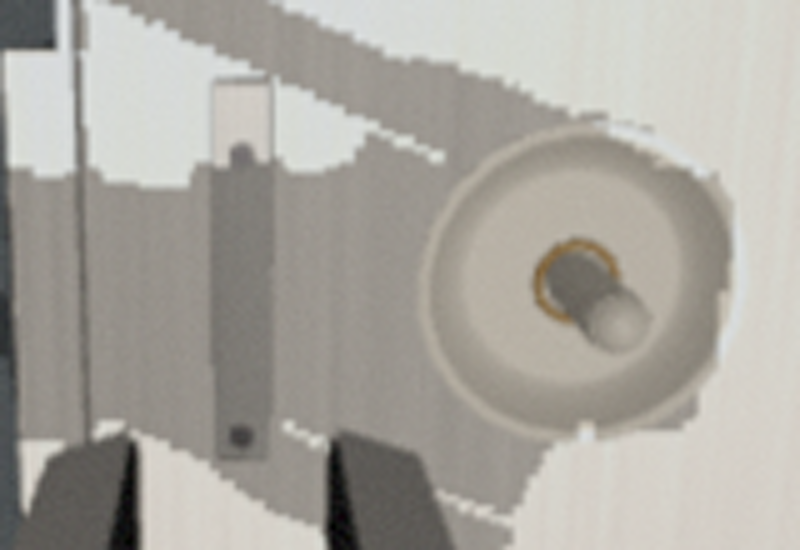

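Run:
```python
from meas import *
t=optics.get_calibration('top')
f=lambda x,y:(320+x/10-.45,170+y/8.5-.44)
F=ray(t,[f(112,360),f(430,378)],.022)[:,:2]; print('top file',F.mean(0),np.linalg.norm(F[1]-F[0]),np.degrees(np.arctan2(*(F[0]-F[1])[::-1]))-90)
D=ray(t,[f(170,138),f(410,138),f(290,38),f(290,240)],.029)[:,:2]; print('top dish',D[:2].mean(0),D[2:].mean(0),np.linalg.norm(D[0]-D[1]))
c=optics.get_calibration('wrist'); o=robot.get_obs(); Rn=Ro.from_euler('xyz',o['ee_rot'])
Rc=Ro.from_matrix(cv2.Rodrigues(c['rvec'])[0]); cam=-Rc.inv().apply(c['tvec'])
ct=Rn.inv().apply(cam-o['tool_pos']); Rct=Rc*Rn   # cam<-tool
R1=Ro.from_euler('xyz',[-3.138,-.003,1.53]); p1=np.array([.44363,-.15877,.1391])
Rc1=Rct*R1.inv(); cam1=p1+R1.apply(ct)
w=dict(c); w['rvec']=Rc1.as_rotvec(); w['tvec']=-Rc1.apply(cam1)
g=lambda x,y:(205+x/5-.4,130+y/5-.4)
F=ray(w,[g(242,82),g(242,460)],.022)[:,:2]; F[1]=ray(w,[g(242,460)],.022)[0,:2]
print('wrist file',F,F.mean(0),np.linalg.norm(F[1]-F[0]))
L=ray(w,[g(212,90),g(217,450)],.022)[:,:2]; Rr=ray(w,[g(272,90),g(269,450)],.022)[:,:2]; M=(L+Rr)/2
print('ang',np.degrees(np.arctan2(*(M[0]-M[1])[::-1]))-90, M.mean(0))
D=ray(w,[g(418,280),g(738,280),g(580,122),g(580,440)],.029)[:,:2]; print('wrist dish',D[:2].mean(0),D[2:].mean(0))
print('front rim inner bottom',ray(w,[g(83,150),g(92,420)],.014)[:,:2], ray(w,[g(83,150),g(92,420)],.027)[:,:2])
```

```text
top file [ 0.44560936 -0.16109732] 0.0951626933638316 -2.703497970895043
top dish [ 0.52681477 -0.16516739] [ 0.52653728 -0.16517965] 0.07170491754925784
wrist file [[ 0.44597018 -0.11417334]
 [ 0.44240406 -0.20817044]] [ 0.44418712 -0.16117189] 0.09406472226724896
ang -2.01234674260796 [ 0.44432746 -0.16076451]
wrist dish [ 0.52362664 -0.16300936] [ 0.52415267 -0.16449199]
front rim inner bottom [[ 0.40689015 -0.12975819]
 [ 0.40445315 -0.19895405]] [[ 0.40845452 -0.12788328]
 [ 0.40611461 -0.19432235]]
```

Run:
```python
from meas import *
print(job.close_job(), robot.get_obs()['time'])
```

```text
the job is handed in; nothing more can be done
the job is handed in; nothing more can be done
```

I put all four things back on the tray in the order asked, and handed the job in a little after 43 s on the robot's clock.

**Vials:** the large vial lies in the blue rest and the small vial in the green one. In the last pictures each is about 1–1.5 mm off centre along its rest, within measuring error.

**Dish:** I took the leftmost dish and set it down at about 6 N. It stands upright, within about 1 mm of the midpoint between the rests and in line with them.

**Nail file:** it lies flat about 80 mm in front of the dish centre, roughly 40 mm from the front rim. Its angle measures −2.0° in the wrist view and −2.7° in the top view; the tray is turned about −2.3°.

**One missed grasp:** the fingertips sit about 21 mm behind the reported TCP, not 14 mm ahead as the description says. The first grasp therefore closed above the large vial without touching it. I corrected the depth from the pictures, and contact readings later confirmed it.

**Camera disagreement:** the top and wrist cameras differed by 2–3 mm, so I placed things relative to each other in single wrist pictures.

The arm never touched the hair pick, tumbler or soap dish. The hair pick shows unmoved in the last top view; I did not measure the tumbler or soap dish again at the end.

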